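Push a repaired handset through the flap of the dust box

ROBOT

A 6-joint arm with a two-finger parallel gripper is mounted at the origin on the work surface. World frame = base frame: x ahead of the robot, y to its left, z up, the work surface at z = 0. Lengths are in m, angles in rad, forces in N, time in s.
With the tool pointing down it reaches from about 0.35 to 0.775 m from the base axis. Payload 5.5 kg.
Tool frame: the origin (TCP) lies at the very end of the fingers, on their centre line; the grasp point (between the pads) lies 19 mm behind it; z points along the fingers, y is the direction in which the jaws open and shut (so a half turn about z gives the same grasp; the last joint's range is limited). The gripper opens to 85 mm and grips with 20 to 120 N. Pads are 22 mm wide; open, the fingers measure 114 mm over their backs; the gripper's body (76 mm by 85 mm) begins 54 mm behind the grasp point. The pads swing forward as they close: fully open they stand 13 mm farther back than shut.
Start: joints at [1.127, 0.313, 0.046, 1.304, 0, 1.431], TCP at [0.172, 0.549, 0.231] pointing down, gripper open.
Joint ranges: [-2.76, 2.76], [-0.86, 1.69], [-1.03, 1.26], [-2.2, 2.34], [-1.47, 1.5], [-3.14, 3.14]. Speed limits (rad/s): [2.57, 2.57, 3.14, 3.14, 3.14, 3.14].

INTERFACE

Orientations are given as a unit quaternion [w, x, y, z].
In Python, from workcell import get_state, vision, workorder, silhouettes, tip_of gives the robot as it stands.
- The arm moves only by the shell command python3 -m inch 'ROWS' [FORCE]. ROWS is JSON, a list of rows, each a list of 7 numbers: the shift along the tool's x, y, z in cm, then the turn, a rotation vector about the tool's x, y, z in degrees, then the finger opening in cm, from 0 to 8.54. In form: [[dx, dy, dz, rx, ry, rz, hand], ...]. A call has 1 to 5 rows; each row shifts and turns the commanded pose from where the row before left it, along the tool's axes as they then stand; what a row does not reach is not made up. A row lasts 1/10 s, in which the tool goes at most 50 mm and 8.59 degrees, less where a joint would pass 70% of its speed; a pose out of reach is approached as far as the arm can. A call with a gripper value outside its range is refused whole. The fingers move at their own pace and stop on an object; FORCE is the grip in N (left out, the last holds). Time passes only in rows, so rows that do not move let the fingers close. It gives the time, the measured TCP pose, the force and the opening at its end, in the units of the state.
- get_state(): the state, without advancing time (a new reading comes with each control period).
- vision.read_camera(name): name is "scene" or "top" or "wrist"; returns a dict with "pixels" (384x512x3 uint8, red, green, blue), "depth" (384x512 float32, m along the optical axis (not along the pixel's ray), 0 where there is no reading), "mtx" (3x3 intrinsics, pixels), "k1" (the pictures are not rectified: a ray, as slopes to the right and down, at radius r is drawn at 1 + k1 r^2 times it, then the intrinsics apply), "T" (4x4, takes a point from camera to world coordinates); the wrist camera has in their place "tool_from_camera" (4x4, takes a point from camera to tool coordinates, whose origin is the TCP and whose axes are the flange's). Camera axes: x right, y up, looking along -z (the intrinsics and any distortion apply to the point x, -y, -z); pixel columns grow to the right and rows downward; lengths in m; the calibration is good to about 2 mm. A picture is of the moment at which its call begins: read the wrist's pose just before it.
- workorder.hand_in(): hands the job in, once; it reports no verdict.
Trained networks look in a picture, given as the dict that the camera call returned (one of the last four; its "shot" number tells which), for a name from the list of things; names that differ only in an ending like _2 or _b are one class to them, and where a whole thing is asked for, a point or a joint stands for the part that bears it (a point fixed in the world has none). Each returns a list of dicts, best first, with "confidence" (0 to 1); they miss things now and then, are a little off and sometimes report something else, mostly with a low value. They report only what shows in the picture. A call takes as long as a camera call. They do not tell look-alikes from the thing itself.
- silhouettes(picture, label): "mask" (384x512 bool, what is visible of it) and "location" ([column, row] in pixels, amid what is visible of it).
- tip_of(picture, label): "location" ([column, row] in pixels: a listed point, or the origin of a listed thing).
The state is a dict: "clock": time; "joint_pos": joint angles; "qvel": joint speeds; "tau": joint torques, N m; "tcp_pos": TCP position; "orientation": TCP orientation; "wrist_force": force on the tool from outside, world axes, zero at the start; "ft_torque": the same for the moment, N m; "finger_gap": finger opening in m.
Only numpy, scipy, OpenCV 4.12 (cv2) and the standard library are available. Lean on these libraries where they do the work, as an engineer would, in place of code of your own. Each camera call takes 0.05 s, during which the arm holds its last target.

TASK

Put the smaller, thicker of the two loose handsets away in the clear dust box: lay it flat, screen up, on the open deck in front of the flap, lined up with the opening, and let go of it. Then take the black push stick from its tray and push the handset with it through the flap until it is home against the back stop. Draw the stick right out so that the flap falls shut, lay the stick back flat in its tray, and leave everything else on the bench where it is.

Things in the scene. Friction and masses are not known exactly. Their poses are not given: they have to be found in the camera images.
- handset_center (a point): Centre of the handset to put away: a dark grey slab with a black screen on top, 120 mm long (its x axis), 58 mm wide (y), 14 mm thick (z, screen up), 0.17 kg, lying on the bench. The two ends are alike to the dust box; either may go in first.
- tablet: The other, larger and thinner handset, not to be moved: dark slab 150 x 74 x 9 mm (x, y, z), origin at the centre of its underside.
- mouth (a point): Fixed dust box: middle of the flap opening, on the deck's top (6 mm above the bench). x axis: level, the way in; y across; z up. The open bare-metal deck runs from x = -200 mm to the flap at x = 0, 120 mm wide. The opening is 86 mm wide; two guides 18 mm high flare out from it to 112 mm apart at x = -52 mm. Header underside 52 mm, roof and header tops 60 mm over the deck.
- stop (a point): Inside the dust box: foot of the middle of the white back stop's face, on the box floor, 165 mm beyond mouth along its x axis; same axes. The floor goes on level from the deck; clear side walls 86 mm apart, clear roof. A handset that is home has its leading end against this face, its centre 60 mm before it.
- flap (a joint): Grey slippery flap, 80 mm wide, 50 g, hinged along its top 48 mm over the deck above mouth, hanging to 4 mm over the deck. 0 = shut (upright); grows as it swings inwards, up to 1.5 rad; inwards only. Opens with under 1 N and falls shut by itself when nothing holds it. It can rest on a handset or the stick.
- stick_grip (a point): Push stick, black plastic, 0.12 kg: point in its upright handle, 45 mm above the stick's underside. The handle is 30 mm along x, 16 mm wide (y), 65 mm high over the underside. The bar beneath is 16 mm wide, 20 mm high, from x = -50 mm (tail) to the head's face at x = +150 mm. x axis: level, towards the head; z up.
- stick_tip (a point): Middle of the flat front face of the push stick's head: 150 mm ahead of the handle along the stick's x axis, 10 mm above the underside. The head is 44 mm wide, 20 mm high, 12 mm long. Same axes as stick_grip.
- tray_in (a point): Fixed shallow bare-metal tray of the stick: middle of its inner floor, 5 mm above the bench. Inside 232 mm (x) by 68 mm (y), 4 mm walls, rim 5 mm above that floor. z up. The stick starts in it roughly along the tray's x axis, head to +x, handle about 50 mm to the -x side of the middle; it goes back that way round.
- pencup: Black pen cup, 80 mm across, pens up to 160 mm high; leave alone. Origin under its centre.
- tape: Small tape roll lying flat, 56 mm across, 19 mm high; leave alone. Origin under its centre.
- driver: Screwdriver, 150 mm long, lying on the bench; leave alone. Origin under its middle.
There are look-alikes about, which are no part of the job. What is shaped like the part that bears stick_grip but red is not meant.

How it is judged:
On the way, in this order (a step that is already met when the one before it is completed fails the run):
1. the handset lies released, flat and screen up on the deck in front of the flap, lined up with the opening (x of handset_center in the frame of mouth between -0.2 and -0.05 m and y of handset_center in the frame of mouth between -0.022 and 0.022 m and z of handset_center in the frame of mouth below 0.012 m and angle between handset_center's own z axis and vertical below 0.1 rad and angle between the x axis of handset_center and the x axis of mouth, either way round below 0.25 rad and contact force between the fingers and handset below 0.1 N), for 0.2 s.
2. the stick, reaching in through the flap, has pushed the handset home against the back stop (x of handset_center in the frame of mouth above 0.095 m and x of stick_tip in the frame of mouth above 0.02 m and y of stick_tip in the frame of mouth between -0.04 and 0.04 m and z of stick_tip in the frame of mouth below 0.045 m), for 0.2 s.
3. the stick is out, the flap has fallen shut and the handset is still home (x of stick_tip in the frame of mouth below -0.005 m and value of joint flap below 0.1 rad and x of handset_center in the frame of mouth above 0.093 m), for 0.2 s.
At the end, for the whole second after the job is handed in: The handset rests flat, screen up, in the dust box, its end within 12 mm of the back stop; the flap is shut (under 0.1 rad); the stick lies flat on the floor of its tray, inside its walls, head towards the tray's +x end, released and at rest (x of handset_center in the frame of mouth between 0.093 and 0.12 m and y of handset_center in the frame of mouth between -0.03 and 0.03 m and z of handset_center in the frame of mouth below 0.012 m and angle between handset_center's own z axis and vertical below 0.1 rad and value of joint flap below 0.1 rad and z of stick_grip in the frame of tray_in below 0.049 m and z of stick_tip in the frame of tray_in below 0.014 m and angle between stick_grip's own z axis and vertical below 0.06 rad and x of stick_grip in the frame of tray_in above -0.08 m and x of stick_tip in the frame of tray_in below 0.12 m and y of stick_grip in the frame of tray_in between -0.028 and 0.028 m and y of stick_tip in the frame of tray_in between -0.028 and 0.028 m and linear speed of each of stick, handset below 0.02 m/s); the robot touches nothing.
It fails at once if another thing on the bench is moved by more than 25 mm (distance of any of tablet, pencup, tape, driver from where it was at the start of the episode above 0.025 m).
It fails at once if the handset is let fall from more than about 30 mm (height (world z) of handset_center above 0.043 m and contact force between anything else and handset below 0.02 N).
It also fails if it takes over 58 s, if anything falls off the work surface, if the arm or the gripper's body presses on something with over 40 N, if the wrist force passes 120 N, or if a joint passes its speed limit or range.

## Working session

There is one attempt and no reset: what is moved stays moved. The work goes in short steps, Python scripts to look and compute and a shell command to move; the robot and the scene stay as the last step left them, time stands still between calls to the robot, and variables do not carry over. Pictures are saved under pics/ and viewed, and the job is handed in when it is done.

```bash
ls; mkdir -p pics; cat > h.py <<'E'
import numpy as np, cv2
from workcell import get_state, vision, workorder, silhouettes, tip_of
from scipy.spatial.transform import Rotation as R
def save(p,n,f=1.5): cv2.imwrite('pics/'+n,cv2.resize(p['pixels'][:,:,::-1],None,fx=f,fy=f))
def tool():
    s=get_state(); q=s['orientation']; T=np.eye(4); T[:3,:3]=R.from_quat([q[1],q[2],q[3],q[0]]).as_matrix(); T[:3,3]=s['tcp_pos']; return T
def camT(p,TT=None): return p['T'] if 'T' in p else TT@p['tool_from_camera']
def undist(p,uv):
    K=np.array(p['mtx']); uv=np.atleast_2d(np.array(uv,float))
    d=np.array([p['k1'],0,0,0.])
    return cv2.undistortPoints(uv.reshape(-1,1,2),K,d,criteria=(3,50,1e-9)).reshape(-1,2) if 0 else _u(K,p['k1'],uv)
def _u(K,k1,uv):
    xd=np.c_[(uv[:,0]-K[0,2])/K[0,0],(uv[:,1]-K[1,2])/K[1,1]]; x=xd.copy()
    for _ in range(50): x=xd/(1+k1*(x**2).sum(1,keepdims=True))
    return x
def onplane(p,uv,z,TT=None):
    T=np.array(camT(p,TT)); x=undist(p,uv); d=np.c_[x[:,0],-x[:,1],-np.ones(len(x))]@T[:3,:3].T
    o=T[:3,3]; return o+d*((z-o[2])/d[:,2])[:,None]
def cloud(p,m,TT=None):
    r,c=np.nonzero(m&(p['depth']>0)); x=undist(p,np.c_[c,r]); D=p['depth'][r,c][:,None]
    T=np.array(camT(p,TT)); return np.c_[x[:,0],-x[:,1],-np.ones(len(x))]*D@T[:3,:3].T+T[:3,3]
def proj(p,X,TT=None):
    T=np.linalg.inv(np.array(camT(p,TT))); P=np.atleast_2d(X)@T[:3,:3].T+T[:3,3]; x=np.c_[P[:,0],-P[:,1]]/-P[:,2:]
    x=x*(1+p['k1']*(x**2).sum(1,keepdims=True)); K=np.array(p['mtx']); return x*[K[0,0],K[1,1]]+[K[0,2],K[1,2]]
E
python3 - <<'E'
from h import *
for n in ['scene','top','wrist']:
    p=vision.read_camera(n); save(p,n+'0.png'); print(n,p['mtx'],p['k1'],p.get('T'),p.get('tool_from_camera'))
    for l in ['handset_center','tablet','mouth','stop','stick_grip','stick_tip','tray_in','pencup','tape','driver']:
        print(l,[(np.round(d['location']).tolist(),round(d['confidence'],2)) for d in tip_of(p,l)][:4])
print(tool(),get_state())
E
```

```text
pics
scene [[376.04735613   0.         258.21864614]
 [  0.         376.04735613 195.69700076]
 [  0.           0.           1.        ]] -0.0075914530532013745 [[ 0.81235203 -0.38629565  0.43687509  1.03756393]
 [ 0.58316632  0.53952717 -0.60731167 -0.61173364]
 [-0.00110412  0.74812171  0.66356061  0.762792  ]
 [ 0.          0.          0.          1.        ]] None
handset_center [([175.0, 232.0], 0.7)]
tablet [([217.0, 191.0], 0.76)]
mouth [([230.0, 250.0], 0.89)]
stop [([186.0, 294.0], 0.75)]
stick_grip [([337.0, 126.0], 0.94), ([248.0, 127.0], 0.81), ([293.0, 142.0], 0.7), ([177.0, 228.0], 0.42)]
stick_tip [([228.0, 115.0], 0.89), ([363.0, 124.0], 0.84), ([263.0, 170.0], 0.61)]
tray_in [([283.0, 154.0], 0.81)]
pencup [([152.0, 346.0], 0.65)]
tape [([130.0, 282.0], 0.78)]
driver [([337.0, 217.0], 0.73)]
top [[414.04511134   0.         262.83829051]
 [  0.         414.04511134 196.08047705]
 [  0.           0.           1.        ]] -0.0675461193432768 [[-1.10341580e-02  9.98728087e-01 -4.91981348e-02  5.02729366e-01]
 [-9.99939116e-01 -1.10153461e-02  6.53494828e-04  4.05797832e
[... 1346 characters left out ...]
0000000e+00  1.00000000e+00]] {'clock': 1.65, 'joint_pos': array([ 1.12739757e+00,  3.13227137e-01,  4.61069501e-02,  1.30359769e+00,
       -2.41121772e-05,  1.43118678e+00]), 'qvel': array([ 0.00011195,  0.00023277, -0.00085603, -0.00221172, -0.00035454,
       -0.0023335 ]), 'tau': array([ 2.12086641e-03, -4.80463958e+01,  2.98806417e+01,  4.72657812e-04,
       -3.68274482e-05, -6.35587540e-06]), 'tcp_pos': array([0.17204488, 0.54870418, 0.23131058]), 'orientation': array([2.28210507e-05, 1.51311193e-01, 9.88486177e-01, 3.41072839e-05]), 'wrist_force': array([0.01854194, 0.45532626, 0.1513649 ]), 'ft_torque': array([0.05757142, 0.02552669, 0.0220592 ]), 'finger_gap': 0.08526952815861806}
```

View pics/scene0.png

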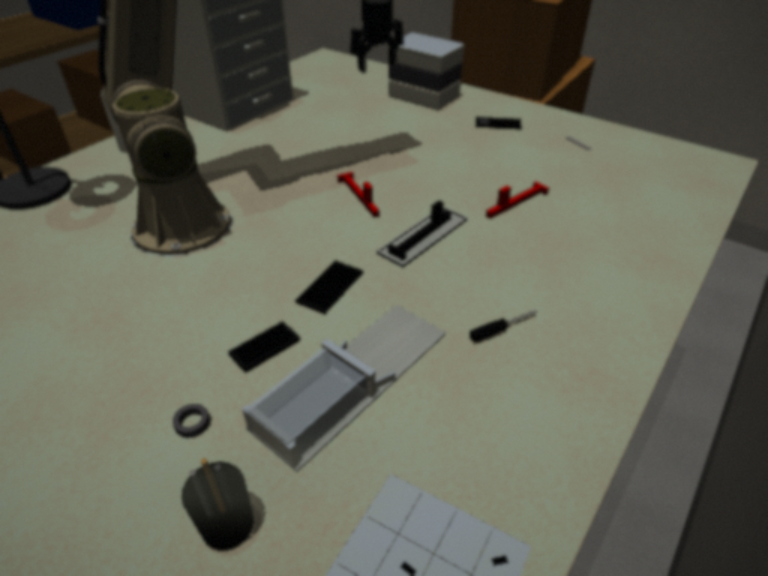

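View pics/top0.png

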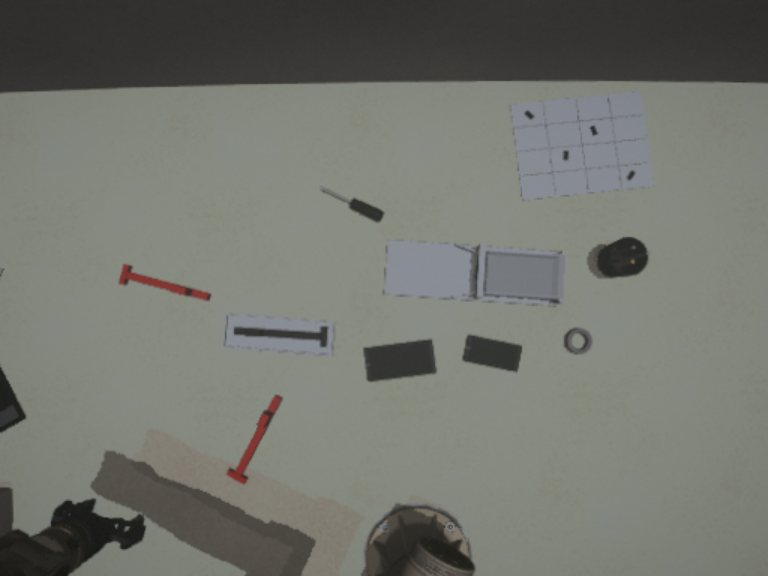

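```bash
python3 - <<'E'
from h import *
p=vision.read_camera('top'); np.save('top.npy',p,allow_pickle=True)
big=cv2.resize(p['pixels'][140:270,130:420,::-1],None,fx=2.7,fy=2.7,interpolation=cv2.INTER_CUBIC); cv2.imwrite('pics/topc.png',big)
def rect(m,z):
    r,c=np.nonzero(m); X=onplane(p,np.c_[c,r],z)[:,:2]; (cx,cy),(w,h),a=cv2.minAreaRect((X*1000).astype(np.float32)); return cx,cy,w,h,a
for l,z in [('handset_center',.014),('tablet',.009),('stick_grip',.02),('stick_tip',.02),('tray_in',.01)]:
    for d in silhouettes(p,l): print(l,d['confidence'],np.round(d['location']),d['mask'].sum(),np.round(rect(d['mask'],z),1))
g=p['pixels'].max(2); 
for nm,(x0,x1,y0,y1),z,t in [('hs',(300,355,218,252),.014,75),('stick',(152,222,214,232),.02,75)]:
    m=np.zeros(g.shape,bool); m[y0:y1,x0:x1]=g[y0:y1,x0:x1]<t; print(nm,m.sum(),np.round(rect(m,z),1))
m=np.zeros(g.shape,bool);m[222:250,305:352]=1
P=cloud(p,m); print(np.percentile(P[:,2],[1,50,99]))
print(onplane(p,[[318,187],[316,181]],.006),onplane(p,[[367,184]],.006),onplane(p,[[186,222]],.005))
# deck points
print(proj(p,[[.5,0,0]]))
E
```

```text
handset_center 0.56 [330. 234.] 596 [ 441.4 -171.   118.7   57.1   78. ]
handset_center 0.44 [243. 141.] 216 [770.4 133.8 150.3  28.   62.6]
tablet 0.72 [267. 238.] 1055 [425.1  30.9  75.1 151.2   6.8]
stick_grip 0.91 [171. 295.] 414 [264.9 340.   41.9 204.6  62.8]
stick_grip 0.65 [184. 224.] 335 [483.  289.1 202.3  35.6  87.2]
stick_grip 0.61 [106. 189.] 387 [599.2 538.1 205.8  43.1  78.1]
stick_grip 0.58 [317. 181.] 4482 [ 613.1 -135.4  398.5  125.1   86.1]
stick_tip 0.61 [102. 188.] 345 [600.9 538.9 202.4  41.7  79.1]
stick_tip 0.59 [168. 294.] 402 [262.6 334.4  40.4 203.4  58.6]
tray_in 0.7 [184. 224.] 1208 [485.1 293.8 238.9  74.   84.3]
tray_in 0.4 [378. 226.] 181 [ 463.6 -358.1   53.    52.2   89.1]
hs 630 [ 439.7 -169.9  119.8   55.3   77.6]
stick 299 [481.  287.6 198.2  38.7  89.4]
[-0.00538129  0.00615279  0.02078719]
[[ 0.59703493 -0.14121473  0.006     ]
 [ 0.61680574 -0.1350043   0.006     ]] [[ 0.60522505 -0.30293814  0.006     ]] [[0.48730395 0.2916499  0.005     ]]
[[275.19790155 217.17018947]]
```

View pics/topc.png

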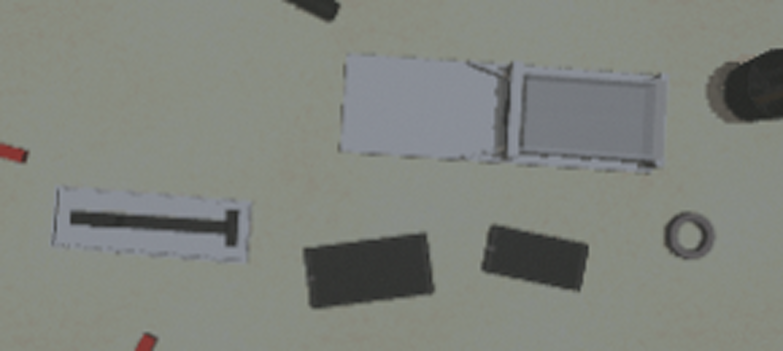

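```bash
python3 - <<'E'
from h import *
p=np.load('top.npy',allow_pickle=True).item()
c=lambda L:np.array(L)/2.7-.3+[130,140]
a=onplane(p,c([[344,54],[340,151]]),.006); print(a, a.mean(0),np.linalg.norm(a[0]-a[1]))
b=onplane(p,c([[512,62],[666,74],[656,171],[507,160]]),.066); print(b)
d=onplane(p,c([[650,172],[497,160]]),.0); print(d)
t=onplane(p,c([[58,186],[52,245],[247,262],[251,201]]),.01);print(t,t.mean(0))
E
cat > scan.py <<'E'
E
python3 - <<'E'
import cv2,numpy as np
im=cv2.imread('pics/scene0.png')
cv2.imwrite('pics/s0c.png',cv2.resize(im[280:480,220:470],None,fx=3,fy=3))
E
```

```text
[[0.68901762 0.05718571 0.006     ]
 [0.57101026 0.06323736 0.006     ]] [0.63001394 0.06021154 0.006     ] 0.11816243460582744
[[ 0.66937278 -0.13874191  0.066     ]
 [ 0.65371665 -0.31879153  0.066     ]
 [ 0.540699   -0.30416855  0.066     ]
 [ 0.5554228  -0.13084022  0.066     ]]
[[ 0.5415065  -0.31437954  0.        ]
 [ 0.55825308 -0.12741881  0.        ]]
[[0.53216611 0.40502779 0.01      ]
 [0.46096655 0.4123358  0.01      ]
 [0.43846721 0.17633266 0.01      ]
 [0.51169515 0.17099205 0.01      ]] [0.48582375 0.29117208 0.01      ]
```

View pics/s0c.png

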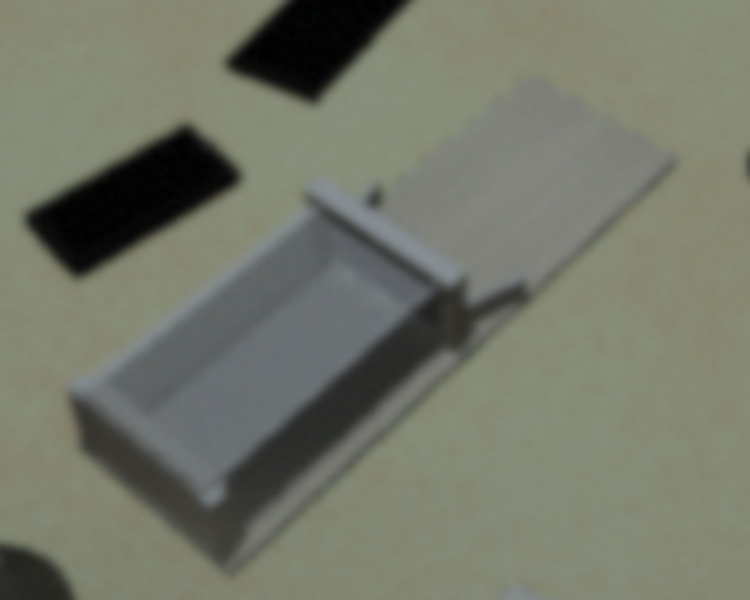

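```bash
cat > plan.py <<'E'
from h import *
import sys,json
# usage: plan.py hand x y z yawdeg n [x y z yaw n ...]   tool z down, yaw of tool x
def plan(hand,wps,dec=1):
    T=tool(); out=[]
    for x,y,z,yaw,n in wps:
        n=int(n); c,s=np.cos(np.radians(yaw)),np.sin(np.radians(yaw))
        G=np.array([[c,s,0],[s,-c,0],[0,0,-1.]])
        for i in range(n):
            k=n-i
            rv=R.from_matrix(T[:3,:3].T@G).as_rotvec(degrees=True)/k
            dp=T[:3,:3].T@((np.array([x,y,z])-T[:3,3])/k)*100
            rv=np.round(rv,dec);dp=np.round(dp,2)
            if np.linalg.norm(dp)>5 or np.linalg.norm(rv)>8.59: print('TOO FAST',np.linalg.norm(dp),np.linalg.norm(rv))
            out.append([float(v)+0 for v in [*dp,*rv]]+[hand])
            T[:3,3]+=T[:3,:3]@dp/100; T[:3,:3]=T[:3,:3]@R.from_rotvec(rv,degrees=True).as_matrix()
    for i in range(0,len(out),5): print(json.dumps(out[i:i+5]))
    print('end',T[:3,3].round(4))
a=[float(v) for v in sys.argv[1:]]
plan(a[0],[a[1+5*i:6+5*i] for i in range((len(a)-1)//5)])
E
python3 plan.py 8.5 0.45 0.25 0.22 115 11 0.44 -0.17 0.2 78 11
```

```text
[[-3.22, -1.83, 0.1, 0.0, 0.0, 4.3, 8.5], [-3.35, -1.59, 0.1, 0.0, 0.0, 4.3, 8.5], [-3.46, -1.33, 0.1, 0.0, 0.0, 4.3, 8.5], [-3.55, -1.07, 0.1, 0.0, 0.0, 4.3, 8.5], [-3.62, -0.8, 0.1, 0.0, 0.0, 4.3, 8.5]]
[[-3.67, -0.53, 0.1, 0.0, 0.0, 4.3, 8.5], [-3.7, -0.25, 0.11, 0.0, 0.0, 4.4, 8.5], [-3.71, 0.04, 0.1, 0.0, 0.0, 4.3, 8.5], [-3.7, 0.31, 0.11, 0.0, 0.0, 4.4, 8.5], [-3.67, 0.6, 0.1, 0.0, 0.0, 4.3, 8.5]]
[[-3.61, 0.87, 0.11, 0.0, 0.0, 4.4, 8.5], [-3.42, -1.7, 0.18, 0.0, 0.0, 3.4, 8.5], [-3.52, -1.49, 0.18, 0.0, 0.0, 3.4, 8.5], [-3.6, -1.28, 0.18, 0.0, 0.0, 3.4, 8.5], [-3.67, -1.06, 0.18, 0.0, 0.0, 3.3, 8.5]]
[[-3.72, -0.85, 0.18, 0.0, 0.0, 3.4, 8.5], [-3.77, -0.63, 0.18, 0.0, 0.0, 3.3, 8.5], [-3.8, -0.41, 0.18, 0.0, 0.0, 3.4, 8.5], [-3.81, -0.18, 0.18, 0.0, 0.0, 3.3, 8.5], [-3.82, 0.04, 0.19, 0.0, 0.0, 3.4, 8.5]]
[[-3.81, 0.26, 0.18, 0.0, 0.0, 3.3, 8.5], [-3.78, 0.48, 0.19, 0.0, 0.0, 3.4, 8.5]]
end [ 0.44 -0.17  0.2 ]
```

```bash
python3 -m inch '[[-3.2,-1.8,0.1,0,0,4.3,8.5],[-3.3,-1.6,0.1,0,0,4.3,8.5],[-3.5,-1.3,0.1,0,0,4.3,8.5],[-3.6,-1.1,0.1,0,0,4.3,8.5],[-3.6,-0.8,0.1,0,0,4.3,8.5]]'
python3 -m inch '[[-3.7,-0.5,0.1,0,0,4.3,8.5],[-3.7,-0.3,0.1,0,0,4.4,8.5],[-3.7,0,0.1,0,0,4.3,8.5],[-3.7,0.3,0.1,0,0,4.4,8.5],[-3.7,0.6,0.1,0,0,4.3,8.5]]'
python3 -m inch '[[-3.6,0.9,0.1,0,0,4.4,8.5],[-3.4,-1.7,0.2,0,0,3.4,8.5],[-3.5,-1.5,0.2,0,0,3.4,8.5],[-3.6,-1.3,0.2,0,0,3.4,8.5],[-3.7,-1.1,0.2,0,0,3.3,8.5]]'
python3 -m inch '[[-3.7,-0.9,0.2,0,0,3.4,8.5],[-3.8,-0.6,0.2,0,0,3.3,8.5],[-3.8,-0.4,0.2,0,0,3.4,8.5],[-3.8,-0.2,0.2,0,0,3.3,8.5],[-3.8,0,0.2,0,0,3.4,8.5]]'
python3 -m inch '[[-3.8,0.3,0.2,0,0,3.3,8.5],[-3.8,0.5,0.2,0,0,3.4,8.5],[0,0,0,0,0,0,8.5]]'
python3 - <<'E'
from h import *
T=tool();p=vision.read_camera('wrist'); p['TT']=T; np.save('w1.npy',p,allow_pickle=True); save(p,'w1.png')
print(T.round(4))
for d in silhouettes(p,'handset_center'):
    m=d['mask']; r,c=np.nonzero(m); X=onplane(p,np.c_[c,r],.014,T)[:,:2]*1000
    print(d['confidence'],d['location'],m.sum(),cv2.minAreaRect(X.astype(np.float32)), np.median(cloud(p,m,T),0))
E
```

```text
clock: 2.45
tcp_pos: [0.2991, 0.412, 0.2264]
orientation: [0.0, 0.334, 0.942, 0.0]
wrist_force: [0.1, 0.4, -1.1]
finger_gap: 0.0849
clock: 2.95
tcp_pos: [0.4254, 0.2753, 0.2215]
orientation: [0.0, 0.506, 0.863, 0.0]
wrist_force: [-0.1, -0.4, -0.4]
finger_gap: 0.0846
clock: 3.45
tcp_pos: [0.4455, 0.0952, 0.2123]
orientation: [0.0, 0.634, 0.774, 0.0]
wrist_force: [1.3, -0.1, -0.1]
finger_gap: 0.085
clock: 3.95
tcp_pos: [0.4403, -0.0957, 0.2025]
orientation: [0.0, 0.74, 0.673, 0.0]
wrist_force: [0.5, -0.1, -0.9]
finger_gap: 0.0851
clock: 4.25
tcp_pos: [0.4394, -0.1747, 0.1981]
orientation: [0.001, 0.779, 0.627, -0.0]
wrist_force: [0.2, 0.8, -0.3]
finger_gap: 0.0853
[[ 2.143e-01  9.768e-01  8.000e-04  4.394e-01]
 [ 9.768e-01 -2.143e-01 -1.600e-03 -1.747e-01]
 [-1.400e-03  1.100e-03 -1.000e+00  1.981e-01]
 [ 0.000e+00  0.000e+00  0.000e+00  1.000e+00]]
0.93 [257.2, 158.6] 5622 ((440.5976867675781, -168.04364013671875), (119.40177154541016, 57.69145202636719), 78.03463745117188) [ 0.4415412  -0.16404739  0.0150277 ]
```

View pics/w1.png

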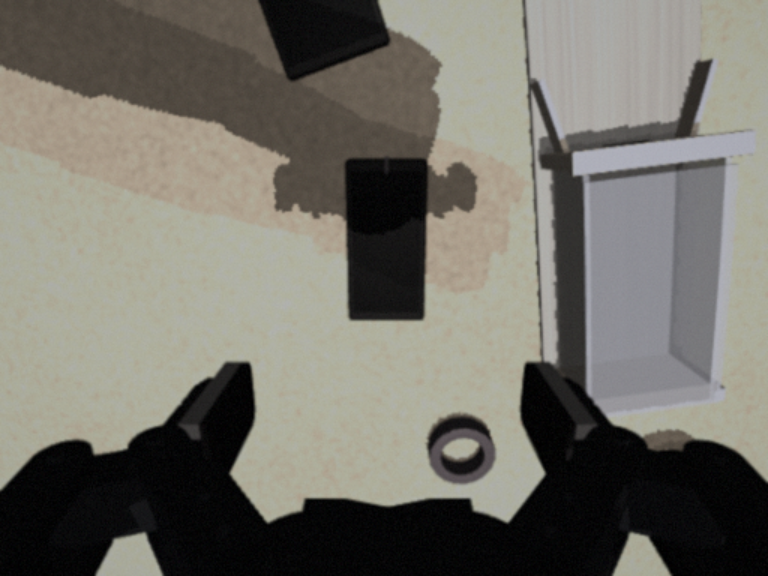

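```bash
python3 plan.py 8.5 0.4406 -0.1682 0.05 78 4  0.4406 -0.1682 0.003 78 3
```

```text
[[0.08, 0.03, 3.7, 0.0, 0.0, 0.0, 8.5], [0.08, 0.03, 3.7, 0.0, 0.0, 0.0, 8.5], [0.08, 0.03, 3.71, 0.0, 0.0, -0.1, 8.5], [0.07, 0.03, 3.7, 0.0, 0.0, 0.0, 8.5], [0.0, 0.0, 1.57, 0.0, 0.0, 0.0, 8.5]]
[[0.0, 0.0, 1.57, 0.0, 0.0, 0.0, 8.5], [0.0, 0.0, 1.56, 0.0, 0.0, 0.0, 8.5]]
end [ 0.4406 -0.1682  0.003 ]
```

```bash
python3 -m inch '[[0.1,0,3.7,0,0,0,8.5],[0.1,0,3.7,0,0,0,8.5],[0.1,0.1,3.7,0,0,-0.3,8.5],[0,0,3.7,0,0,0,8.5],[0,0,1.6,0,0,0,8.5]]'
python3 -m inch '[[0,0,1.6,0,0,0,8.5],[0,0,1.5,0,0,0,8.5],[0,0,0,0,0,0,8.5]]'
python3 -m inch '[[0,0,0,0,0,0,5.0],[0,0,0,0,0,0,5.0],[0,0,0,0,0,0,5.0],[0,0,0,0,0,0,5.0]]' 40
```

```text
clock: 4.85
tcp_pos: [0.4388, -0.1649, 0.0315]
orientation: [-0.002, 0.775, 0.632, -0.001]
wrist_force: [0.2, 0.2, 0.4]
finger_gap: 0.0849
clock: 5.15
tcp_pos: [0.4394, -0.1654, 0.0018]
orientation: [-0.002, 0.775, 0.632, -0.001]
wrist_force: [-0.3, 0.2, -0.1]
finger_gap: 0.0852
clock: 5.55
tcp_pos: [0.4415, -0.1676, 0.0046]
orientation: [0.001, 0.775, 0.632, 0.001]
wrist_force: [0.3, 1.8, 6.5]
finger_gap: 0.0567
```

```bash
python3 -m inch '[[0,0,0,0,0,0,5.0],[0,0,-1,0,0,0,5.0],[0,0,-1,0,0,0,5.0],[0,0,-1,0,0,0,5.0],[0,0,-1,0,0,0,5.0]]' 50
python3 -m inch '[[0,0,-1,0,0,0,5.0],[0,0,0,0,0,0,5.0]]'
python3 - <<'E'
from h import *
T=tool();p=vision.read_camera('wrist'); p['TT']=T; np.save('w2.npy',p,allow_pickle=True); save(p,'w2.png')
print(T.round(4))
E
```

```text
clock: 6.05
tcp_pos: [0.441, -0.168, 0.0444]
orientation: [0.0, 0.776, 0.631, 0.0]
wrist_force: [0.7, -0.6, -2.8]
finger_gap: 0.0559
clock: 6.25
tcp_pos: [0.4419, -0.1685, 0.055]
orientation: [0.001, 0.776, 0.631, 0.001]
wrist_force: [1.0, -0.1, -2.3]
finger_gap: 0.0561
[[ 2.029e-01  9.792e-01  2.700e-03  4.419e-01]
 [ 9.792e-01 -2.029e-01 -1.500e-03 -1.685e-01]
 [-9.000e-04  2.900e-03 -1.000e+00  5.500e-02]
 [ 0.000e+00  0.000e+00  0.000e+00  1.000e+00]]
```

View pics/w2.png

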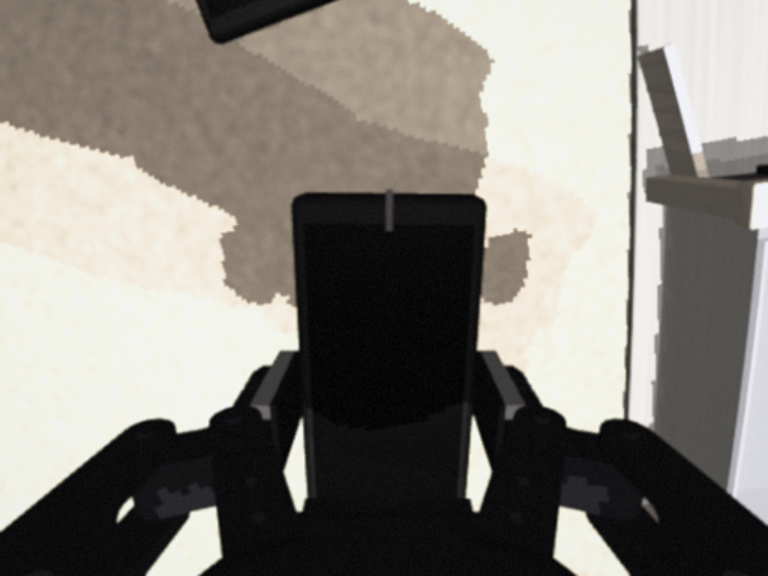

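```bash
python3 - <<'E'
from h import *
p=np.load('w1.npy',allow_pickle=True).item(); T=p['TT']
f=lambda L,z: onplane(p,np.array(L)/1.5-.17,z,T)
print('edge',f([[527,10],[532,75],[538,140]],.006))
print('edgeR',f([[700,10]],.006))
cv2.imwrite('pics/w1c.png',cv2.resize(p['pixels'][0:140,340:512,::-1],None,fx=4.5,fy=4.5,interpolation=cv2.INTER_CUBIC))
p=np.load('top.npy',allow_pickle=True).item()
E
python3 plan.py 5 0.50 -0.12 0.14 80 4 0.62 -0.01 0.12 85.3 6
```

```text
edge [[ 0.56517717 -0.03649157  0.006     ]
 [ 0.56256881 -0.07731145  0.006     ]
 [ 0.56078209 -0.12063012  0.006     ]]
edgeR [[ 0.68181767 -0.05812559  0.006     ]]
[[1.48, 1.19, -2.14, 0.0, 0.0, -0.4, 5.0], [1.47, 1.2, -2.14, 0.0, 0.0, -0.4, 5.0], [1.46, 1.21, -2.15, 0.1, 0.0, -0.5, 5.0], [1.45, 1.23, -2.15, 0.0, 0.0, -0.4, 5.0], [2.15, 1.65, 0.33, 0.0, 0.0, -0.9, 5.0]]
[[2.13, 1.68, 0.33, 0.0, 0.0, -0.9, 5.0], [2.1, 1.72, 0.33, 0.0, 0.0, -0.9, 5.0], [2.07, 1.75, 0.34, 0.0, 0.0, -0.9, 5.0], [2.05, 1.78, 0.33, 0.0, 0.0, -0.9, 5.0], [2.01, 1.82, 0.34, 0.0, 0.0, -0.8, 5.0]]
end [ 0.62 -0.01  0.12]
```

View pics/w1c.png

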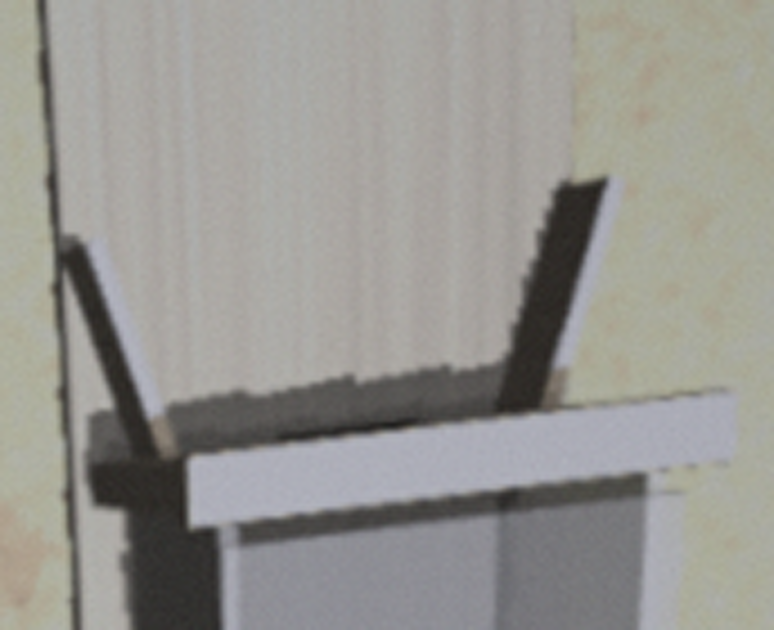

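```bash
python3 - <<'E'
from h import *
p=np.load('w1.npy',allow_pickle=True).item(); T=p['TT']
f=lambda L,z: onplane(p,np.array(L)/4.5-.4+[340,0],z,T)
for n,L,z in [('hdr',[[185,458],[735,390]],.066),('hdrback',[[190,527],[735,465]],.066),('guidetips',[[88,238],[610,178]],.024),('edgeL',[[45,10],[58,250],[72,540]],.006),('roofL',[[222,530],[222,628]],.066)]:
    X=f(L,z); d=X[-1]-X[0]; print(n,X[:,:2].round(4).tolist(),np.degrees(np.arctan2(d[1],d[0])),np.linalg.norm(d))
E
```

```text
hdr [[0.5603, -0.1287], [0.6711, -0.1375]] -4.51341591806268 0.11119349340894781
hdrback [[0.5598, -0.1421], [0.6709, -0.1521]] -5.171782464718618 0.11159238292317512
guidetips [[0.5609, -0.0821], [0.6765, -0.0918]] -4.788616897527596 0.11594245288635283
edgeL [[0.5643, -0.032], [0.5598, -0.082], [0.5541, -0.1473]] -95.06538263870013 0.11573505119383039
roofL [[0.566, -0.144], [0.564, -0.1633]] -95.90141658720891 0.01939505657849946
```

```bash
python3 -m inch '[[1.5,1.2,-2.1,0,0,-0.4,5],[1.5,1.2,-2.1,0,0,-0.4,5],[1.5,1.2,-2.1,0.1,0,-0.5,5],[1.4,1.2,-2.2,0,0,-0.4,5],[0,0,0,0,0,0,5]]'
python3 - <<'E'
from h import *
T=tool();p=vision.read_camera('wrist'); p['TT']=T; np.save('w3.npy',p,allow_pickle=True); save(p,'w3.png')
print(T.round(4))
E
```

```text
clock: 6.8
tcp_pos: [0.5025, -0.1189, 0.1407]
orientation: [0.002, 0.765, 0.644, 0.001]
wrist_force: [0.8, -0.7, -1.3]
finger_gap: 0.056
[[ 1.715e-01  9.852e-01  3.700e-03  5.025e-01]
 [ 9.852e-01 -1.715e-01 -1.300e-03 -1.189e-01]
 [-7.000e-04  3.900e-03 -1.000e+00  1.407e-01]
 [ 0.000e+00  0.000e+00  0.000e+00  1.000e+00]]
```

View pics/w3.png

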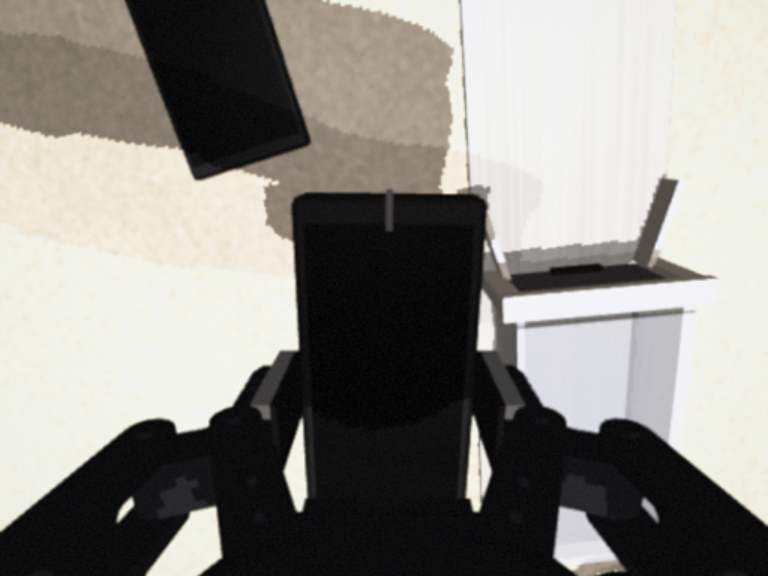

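```bash
python3 plan.py 5 0.6244 -0.0125 0.10 85 5 0.6244 -0.0125 0.02 85 5
```

```text
[[2.53, 2.07, 0.78, 0.0, 0.0, -1.0, 5.0], [2.49, 2.12, 0.78, 0.0, 0.0, -1.0, 5.0], [2.45, 2.16, 0.77, 0.0, 0.0, -1.0, 5.0], [2.42, 2.2, 0.78, 0.0, 0.0, -1.0, 5.0], [2.37, 2.25, 0.77, 0.0, 0.0, -0.9, 5.0]]
[[0.0, 0.0, 1.6, 0.0, 0.0, 0.0, 5.0], [0.0, 0.0, 1.6, 0.0, 0.0, 0.0, 5.0], [0.0, 0.0, 1.6, 0.0, 0.0, 0.0, 5.0], [0.0, 0.0, 1.6, 0.0, 0.0, 0.0, 5.0], [0.01, -0.01, 1.6, 0.0, 0.0, 0.0, 5.0]]
end [ 0.6244 -0.0125  0.02  ]
```

```bash
python3 -m inch '[[2.5,2.1,0.8,0,0,-1,5],[2.5,2.1,0.8,0,0,-1,5],[2.5,2.2,0.7,0,0,-1,5],[2.4,2.2,0.8,0,0,-1,5],[2.4,2.2,0.8,0,0,-0.9,5]]'
python3 -m inch '[[0,0,1.6,0,0,0,5],[0,0,1.6,0,0,0,5],[0,0,1.6,0,0,0,5],[0,0,1.6,0,0,0,5],[0,0,1.2,0,0,0,5]]'
python3 -m inch '[[0,0,0,0,0,0,5]]'
python3 - <<'E'
from h import *
T=tool();p=vision.read_camera('wrist'); p['TT']=T; np.save('w4.npy',p,allow_pickle=True); save(p,'w4.png')
print(T.round(4))
p=vision.read_camera('top');cv2.imwrite('pics/t4.png',cv2.resize(p['pixels'][140:270,200:420,::-1],None,fx=3.5,fy=3.5,interpolation=cv2.INTER_CUBIC))
E
```

```text
clock: 7.35
tcp_pos: [0.6223, -0.0123, 0.0964]
orientation: [-0.002, 0.738, 0.675, -0.002]
wrist_force: [-0.5, -0.6, -2.0]
finger_gap: 0.0556
clock: 7.85
tcp_pos: [0.6205, -0.0129, 0.0199]
orientation: [-0.003, 0.738, 0.675, -0.002]
wrist_force: [0.1, 0.1, -2.1]
finger_gap: 0.0559
clock: 7.95
tcp_pos: [0.6201, -0.0126, 0.0197]
orientation: [-0.003, 0.738, 0.675, -0.003]
wrist_force: [-0.8, -0.1, -1.7]
finger_gap: 0.0559
[[ 8.980e-02  9.959e-01 -8.000e-03  6.201e-01]
 [ 9.960e-01 -8.980e-02  1.100e-03 -1.260e-02]
 [ 4.000e-04 -8.100e-03 -1.000e+00  1.970e-02]
 [ 0.000e+00  0.000e+00  0.000e+00  1.000e+00]]
```

View pics/w4.png

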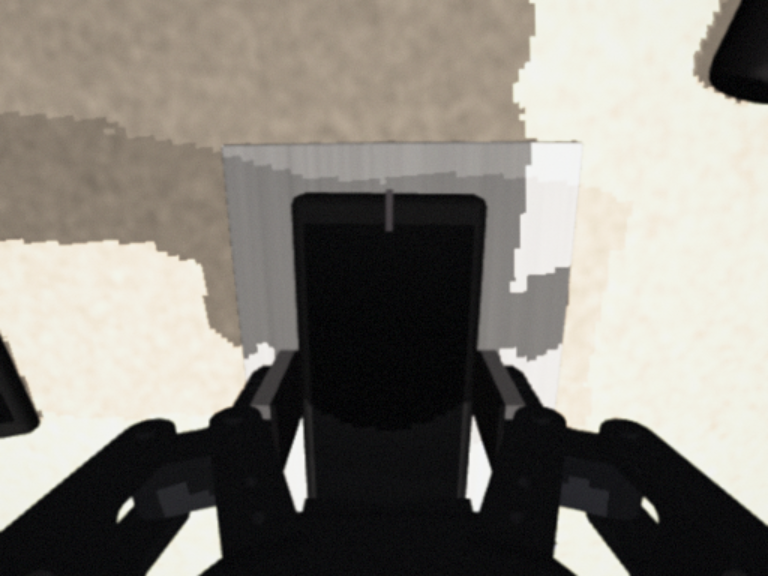

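View pics/t4.png

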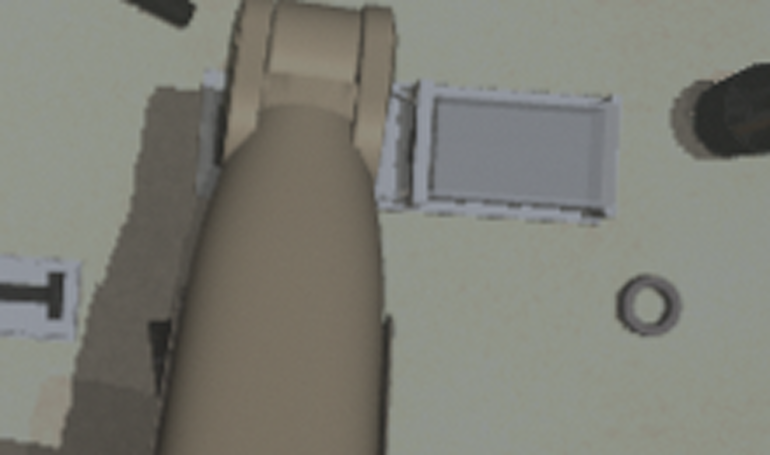

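```bash
python3 plan.py 5 0.6242 -0.0125 0.0125 85 3
```

```text
[[0.01, 0.06, 0.33, -0.1, 0.0, 0.0, 5.0], [0.01, 0.06, 0.33, 0.0, 0.0, -0.1, 5.0], [0.01, 0.06, 0.33, -0.1, 0.0, 0.0, 5.0]]
end [ 0.6242 -0.0125  0.0125]
```

```bash
python3 -m inch '[[0,0.1,0.3,-0.1,0,0,5],[0,0.1,0.3,-0.1,0,0,5],[0,0.1,0.2,-0.1,0,0,5],[0,0,0,0,0,0,5],[0,0,0,0,0,0,5]]'; python3 -c "
from h import *
print(tool().round(4),get_state()['wrist_force'])"
```

```text
clock: 8.55
tcp_pos: [0.6262, -0.0126, 0.0152]
orientation: [0.001, 0.738, 0.675, 0.001]
wrist_force: [-0.1, -0.8, -2.5]
finger_gap: 0.0558
[[ 8.890e-02  9.960e-01  3.700e-03  6.262e-01]
 [ 9.960e-01 -8.890e-02 -1.000e-04 -1.260e-02]
 [ 3.000e-04  3.700e-03 -1.000e+00  1.520e-02]
 [ 0.000e+00  0.000e+00  0.000e+00  1.000e+00]] [-0.13960646 -0.75129704 -2.46375676]
```

```bash
python3 -m inch '[[0,-0.1,0.2,0,0,0,5],[0,0,0.1,0,0,0,5],[0,0,0,0,0,0,5]]';python3 -m inch '[[0,0,0.1,0,0,0,5],[0,0,0,0,0,0,5]]'
```

```text
clock: 8.85
tcp_pos: [0.6249, -0.0125, 0.0119]
orientation: [0.001, 0.738, 0.675, 0.001]
wrist_force: [0.9, -0.4, -2.5]
finger_gap: 0.0557
clock: 9.05
tcp_pos: [0.6251, -0.0125, 0.011]
orientation: [0.001, 0.738, 0.675, 0.001]
wrist_force: [0.2, -0.8, -2.4]
finger_gap: 0.0557
```

```bash
python3 -m inch '[[0,0,0.1,0,0,0,5],[0,0,0,0,0,0,5]]';python3 -m inch '[[0,0,0.1,0,0,0,5],[0,0,0,0,0,0,5]]'
```

```text
clock: 9.25
tcp_pos: [0.6252, -0.0125, 0.0108]
orientation: [0.001, 0.738, 0.675, 0.001]
wrist_force: [-1.4, 0.4, 4.4]
finger_gap: 0.0557
clock: 9.45
tcp_pos: [0.6252, -0.0125, 0.0107]
orientation: [0.002, 0.738, 0.675, 0.001]
wrist_force: [-3.9, 0.8, 9.6]
finger_gap: 0.0561
```

```bash
python3 -m inch '[[0,0,-0.1,0,0,0,6.4],[0,0,0,0,0,0,7.2],[0,0,0,0,0,0,8.0],[0,0,0,0,0,0,8.0]]';python3 -m inch '[[0,0,-2,0,0,0,8],[0,0,-3,0,0,0,8],[0,0,-4,0,0,0,8],[0,0,-4,0,0,0,8],[0,0,0,0,0,0,8]]'
python3 - <<'E'
from h import *
T=tool();p=vision.read_camera('wrist'); p['TT']=T; np.save('w5.npy',p,allow_pickle=True); save(p,'w5.png')
print(T.round(4))
for d in silhouettes(p,'handset_center'):
    m=d['mask']; r,c=np.nonzero(m); X=onplane(p,np.c_[c,r],.02,T)[:,:2]*1000
    print(d['confidence'],d['location'],m.sum(),cv2.minAreaRect(X.astype(np.float32)), np.median(cloud(p,m,T),0))
E
```

```text
clock: 9.85
tcp_pos: [0.6252, -0.0125, 0.0099]
orientation: [0.001, 0.738, 0.675, 0.001]
wrist_force: [-0.0, 0.5, -0.8]
finger_gap: 0.0803
clock: 10.35
tcp_pos: [0.6286, -0.013, 0.1466]
orientation: [0.005, 0.738, 0.675, 0.005]
wrist_force: [0.4, -0.2, 0.7]
finger_gap: 0.0801
[[ 8.890e-02  9.959e-01  1.420e-02  6.286e-01]
 [ 9.960e-01 -8.890e-02 -1.600e-03 -1.300e-02]
 [-3.000e-04  1.430e-02 -9.999e-01  1.466e-01]
 [ 0.000e+00  0.000e+00  0.000e+00  1.000e+00]]
0.88 [250.8, 175.6] 8079 ((625.525634765625, -12.892833709716797), (121.4512939453125, 59.17734909057617), 85.58732604980469) [ 0.62630509 -0.00798858  0.02096263]
```

View pics/w5.png

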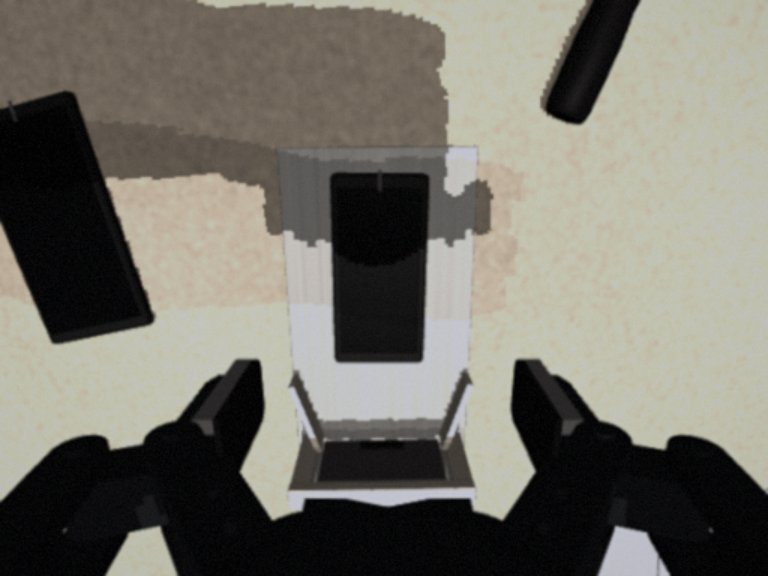

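```bash
python3 - <<'E'
from h import *
p=np.load('w5.npy',allow_pickle=True).item(); T=p['TT']
f=lambda L,z: onplane(p,np.array(L)/1.5-.17,z,T)
a=f([[279,148],[477,147]],.006); b=f([[294,376],[470,375]],.024); c=f([[316,443],[446,440]],.024)
print(a,a.mean(0),b,b.mean(0),c,c.mean(0)); d=c.mean(0)-a.mean(0); print(np.degrees(np.arctan2(d[1],d[0])))
T=tool();print(T.round(4))
p=np.load('top.npy',allow_pickle=True).item()
cv2.imwrite('pics/tray.png',cv2.resize(p['pixels'][200:245,140:230,::-1],None,fx=8,fy=8,interpolation=cv2.INTER_CUBIC))
E
python3 plan.py 8 0.55 0.2 0.2 86 6 0.485 0.31 0.2 85 4
```

```text
[[0.57347919 0.06502652 0.006     ]
 [0.69108606 0.05505925 0.006     ]] [0.63228262 0.06004289 0.006     ] [[ 0.56524414 -0.0753652   0.024     ]
 [ 0.67806876 -0.08549742  0.024     ]] [ 0.62165645 -0.08043131  0.024     ] [[ 0.5724354  -0.12666059  0.024     ]
 [ 0.66018061 -0.13290618  0.024     ]] [ 0.616308   -0.12978339  0.024     ]
-94.81032938918082
[[ 8.900e-02  9.960e-01  6.400e-03  6.257e-01]
 [ 9.960e-01 -8.900e-02 -5.000e-04 -1.270e-02]
 [ 1.000e-04  6.400e-03 -1.000e+00  1.413e-01]
 [ 0.000e+00  0.000e+00  0.000e+00  1.000e+00]]
[[3.42, -1.57, -0.99, 0.1, 0.0, -0.2, 8.0], [3.42, -1.55, -0.99, 0.1, 0.0, -0.2, 8.0], [3.43, -1.54, -0.98, 0.0, 0.0, -0.2, 8.0], [3.43, -1.53, -0.98, 0.1, 0.0, -0.2, 8.0], [3.44, -1.53, -0.98, 0.0, 0.0, -0.2, 8.0]]
[[3.45, -1.51, -0.98, 0.1, 0.0, -0.1, 8.0], [2.63, -1.81, 0.0, 0.0, 0.0, 0.2, 8.0], [2.62, -1.82, 0.0, 0.0, 0.0, 0.3, 8.0], [2.62, -1.84, 0.0, 0.0, 0.0, 0.2, 8.0], [2.6, -1.85, 0.0, 0.0, 0.0, 0.3, 8.0]]
end [0.485 0.31  0.2  ]
```

```bash
python3 -m inch '[[3.4,-1.6,-1,0,0,-0.2,8],[3.4,-1.5,-1,0.1,0,-0.2,8],[3.4,-1.5,-1,0,0,-0.2,8],[3.4,-1.5,-1,0.1,0,-0.2,8],[3.4,-1.5,-1,0,0,-0.2,8]]'
python3 -m inch '[[3.4,-1.5,-1,0.1,0,-0.1,8],[2.6,-1.8,0,0,0,0.2,8],[2.6,-1.8,0,0,0,0.3,8],[2.6,-1.8,0,0,0,0.2,8],[2.6,-1.8,0,0,0,0.3,8]]'
python3 -m inch '[[0,0,0,0,0,0,6],[0,0,0,0,0,0,5]]'
python3 - <<'E'
from h import *
T=tool();p=vision.read_camera('wrist'); p['TT']=T; np.save('w6.npy',p,allow_pickle=True); save(p,'w6.png')
print(T.round(4))
for l,z in [('stick_grip',.05),('stick_tip',.015),('tray_in',.005)]:
  for d in tip_of(p,l): print(l,d,onplane(p,[d['location']],z,T))
for l in ['stick_grip']:
  for d in silhouettes(p,l):
    m=d['mask']; r,c=np.nonzero(m); X=onplane(p,np.c_[c,r],.025,T)[:,:2]*1000
    print(d['confidence'],d['location'],m.sum(),cv2.minAreaRect(X.astype(np.float32)))
    P=cloud(p,m,T); h=P[P[:,2]>.05]; print(len(h),np.percentile(P[:,2],[5,50,99]),h.mean(0) if len(h) else 0, h.min(0),h.max(0))
    if len(h): print(cv2.minAreaRect((h[:,:2]*1000).astype(np.float32)))
    b=P[(P[:,2]<.035)&(P[:,2]>.015)]; print(cv2.minAreaRect((b[:,:2]*1000).astype(np.float32)))
E
```

```text
clock: 10.95
tcp_pos: [0.5612, 0.1642, 0.1881]
orientation: [-0.001, 0.732, 0.681, -0.001]
wrist_force: [-0.1, -1.0, 0.4]
finger_gap: 0.0801
clock: 11.45
tcp_pos: [0.4847, 0.3079, 0.1979]
orientation: [-0.001, 0.737, 0.675, -0.002]
wrist_force: [0.6, -0.1, -0.2]
finger_gap: 0.08
clock: 11.65
tcp_pos: [0.4853, 0.3075, 0.1984]
orientation: [-0.001, 0.737, 0.676, -0.002]
wrist_force: [0.7, 0.7, 0.1]
finger_gap: 0.0532
[[ 0.0855  0.9963 -0.0042  0.4853]
 [ 0.9963 -0.0855 -0.0012  0.3075]
 [-0.0015 -0.0041 -1.      0.1984]
 [ 0.      0.      0.      1.    ]]
stick_grip {'location': [260.6, 141.7], 'confidence': 0.66} [[0.49051761 0.34001924 0.05      ]]
stick_grip {'location': [81.9, 177.5], 'confidence': 0.61} [[0.30917779 0.32039464 0.05      ]]
stick_grip {'location': [486.5, 278.0], 'confidence': 0.51} [[0.73160596 0.1679436  0.05      ]]
stick_tip {'location': [263.2, 263.8], 'confidence': 0.91} [[0.48125354 0.18953554 0.015     ]]
tray_in {'location': [261.5, 176.0], 'confidence': 0.73} [[0.48798434 0.29543853 0.005     ]]
tray_in {'location': [263.2, 262.6], 'confidence': 0.7} [[0.
[... 151 characters left out ...]
52832031)
748 [0.00554527 0.02098921 0.0668086 ] [0.31177904 0.31975124 0.06259333] [0.29403755 0.30536635 0.05000505] [0.32532902 0.33222489 0.06798012]
((309.3115234375, 318.607666015625), (17.136716842651367, 30.04669189453125), 60.661563873291016)
((279.2349853515625, 334.895751953125), (17.620798110961914, 167.24668884277344), 61.436519622802734)
0.77 [334.5, 13.4] 481 ((568.415283203125, 452.6479187011719), (22.541566848754883, 19.476362228393555), 79.64806365966797)Traceback (most recent call last):
  File "<stdin>", line 10, in <module>
    return umr_minimum(a, axis, None, out, keepdims, initial, where)
ValueError: zero-size array to reduction operation minimum which has no identity
```

View pics/w6.png

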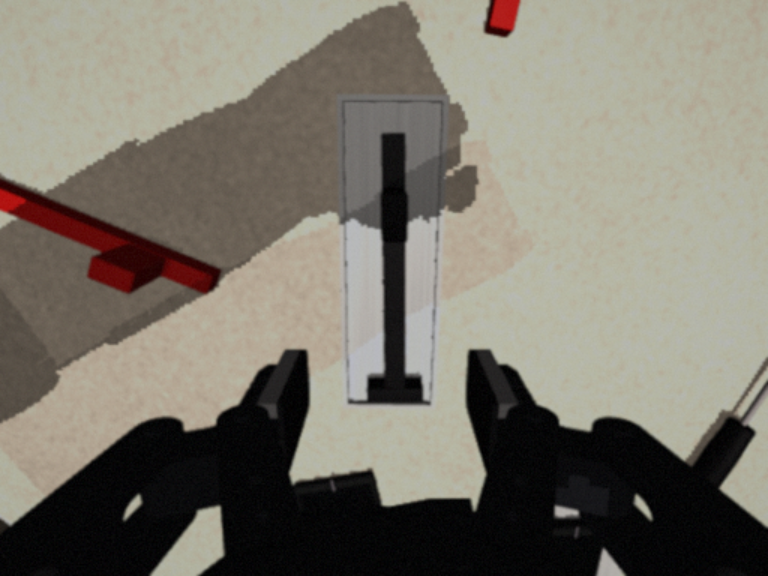

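```bash
python3 - <<'E'
from h import *
p=np.load('w6.npy',allow_pickle=True).item(); T=p['TT']
g=p['pixels'].max(2); m=np.zeros(g.shape,bool); m[85:268,230:296]=g[85:268,230:296]<60
P=cloud(p,m,T); h=P[P[:,2]>.055]; b=P[(P[:,2]<.035)&(P[:,2]>.016)]
print(len(P),len(h),len(b)); 
print(h.mean(0),h.min(0),h.max(0),cv2.minAreaRect((h[:,:2]*1000).astype(np.float32)))
print(cv2.minAreaRect((b[:,:2]*1000).astype(np.float32)))
bb=b[b[:,1]>.2]; k=np.polyfit(bb[:,1],bb[:,0],1); print(k,np.degrees(np.arctan(k[0])), b[:,1].min(),b[:,1].max())
E
```

```text
2930 575 2195
[0.49202901 0.34053117 0.06934336] [0.48425791 0.32453516 0.05516193] [0.50007165 0.35474133 0.07193217] ((492.1152038574219, 339.6640625), (29.61016082763672, 15.209725379943848), 85.2034912109375)
((487.44573974609375, 289.56939697265625), (198.87754821777344, 42.28303909301758), 86.24689483642578)
[0.08304686 0.4639428 ] 4.747341007261935 0.18896000076816202 0.3891050318314353
```

```bash
python3 plan.py 5 0.492 0.340 0.12 85.3 4 0.492 0.340 0.03 85.3 4
```

```text
[[0.85, 0.06, 1.99, 0.0, 0.0, -0.1, 5.0], [0.85, 0.06, 1.99, 0.0, 0.0, -0.1, 5.0], [0.85, 0.06, 1.99, -0.1, 0.0, -0.1, 5.0], [0.85, 0.06, 2.0, 0.0, 0.0, -0.1, 5.0], [0.0, 0.0, 2.25, 0.0, 0.0, 0.0, 5.0]]
[[0.0, 0.0, 2.25, 0.0, 0.0, 0.0, 5.0], [0.0, 0.0, 2.25, 0.0, 0.0, 0.0, 5.0], [0.0, 0.0, 2.25, 0.0, 0.0, 0.0, 5.0]]
end [0.492 0.34  0.03 ]
```

```bash
python3 -m inch '[[0.9,0.1,2,0,0,-0.1,5],[0.9,0,2,0,0,-0.1,5],[0.8,0.1,2,-0.1,0,-0.1,5],[0.8,0,2,0,0,-0.1,5],[0,0,2.2,0,0,0,5]]'
python3 -m inch '[[0,0,2.2,0,0,0,5],[0,0,2.2,0,0,0,5],[0,0,2.2,0,0,0,5],[0,0,0,0,0,0,5],[0,0,0,0,0,0,5]]'
python3 - <<'E'
from h import *
T=tool();p=vision.read_camera('wrist'); p['TT']=T; save(p,'w7.png')
print(T.round(4))
E
```

```text
clock: 12.4
tcp_pos: [0.4921, 0.3412, 0.0976]
orientation: [0.0, 0.735, 0.678, 0.001]
wrist_force: [0.2, -1.4, 0.2]
finger_gap: 0.0499
clock: 12.9
tcp_pos: [0.4913, 0.3404, 0.0321]
orientation: [-0.0, 0.735, 0.678, -0.0]
wrist_force: [0.7, 0.2, -0.7]
finger_gap: 0.0502
[[ 8.130e-02  9.967e-01 -8.000e-04  4.913e-01]
 [ 9.967e-01 -8.130e-02 -3.000e-04  3.404e-01]
 [-4.000e-04 -8.000e-04 -1.000e+00  3.210e-02]
 [ 0.000e+00  0.000e+00  0.000e+00  1.000e+00]]
```

View pics/w7.png

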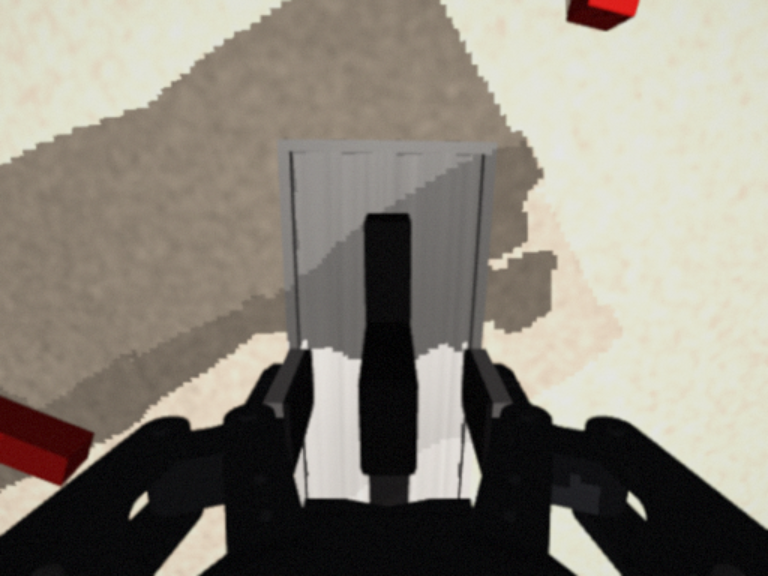

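```bash
python3 -m inch '[[0,0,0,0,0,0,3],[0,0,0,0,0,0,1],[0,0,0,0,0,0,1],[0,0,0,0,0,0,1],[0,0,0,0,0,0,1]]' 80
python3 -m inch '[[0,0,-1,0,0,0,1],[0,0,-1.5,0,0,0,1],[0,0,-1.5,0,0,0,1],[0,0,-1,0,0,0,1],[0,0,0,0,0,0,1]]'
python3 - <<'E'
from h import *
T=tool();p=vision.read_camera('wrist'); p['TT']=T; save(p,'w8.png')
p=vision.read_camera('scene'); cv2.imwrite('pics/s8.png',cv2.resize(p['pixels'][90:260,140:360,::-1],None,fx=3.5,fy=3.5,interpolation=cv2.INTER_CUBIC))
print(T.round(4))
E
```

```text
clock: 13.45
tcp_pos: [0.4921, 0.3415, 0.0335]
orientation: [0.0, 0.735, 0.678, 0.001]
wrist_force: [-0.1, -0.2, 6.6]
finger_gap: 0.0148
clock: 13.95
tcp_pos: [0.4921, 0.3416, 0.0838]
orientation: [0.0, 0.735, 0.678, 0.001]
wrist_force: [-0.2, -0.4, -0.7]
finger_gap: 0.015
[[ 0.0802  0.9968  0.0025  0.4921]
 [ 0.9968 -0.0802  0.0015  0.3416]
 [ 0.0017  0.0023 -1.      0.0838]
 [ 0.      0.      0.      1.    ]]
```

View pics/w8.png

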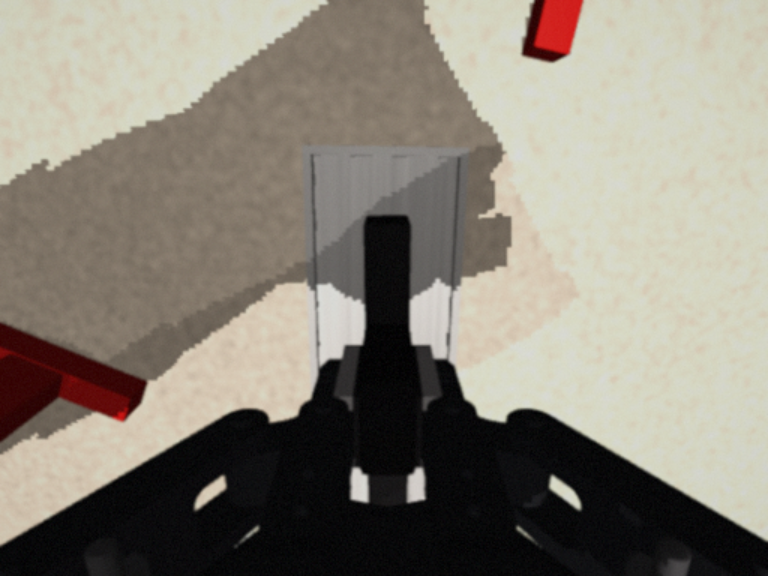

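View pics/s8.png

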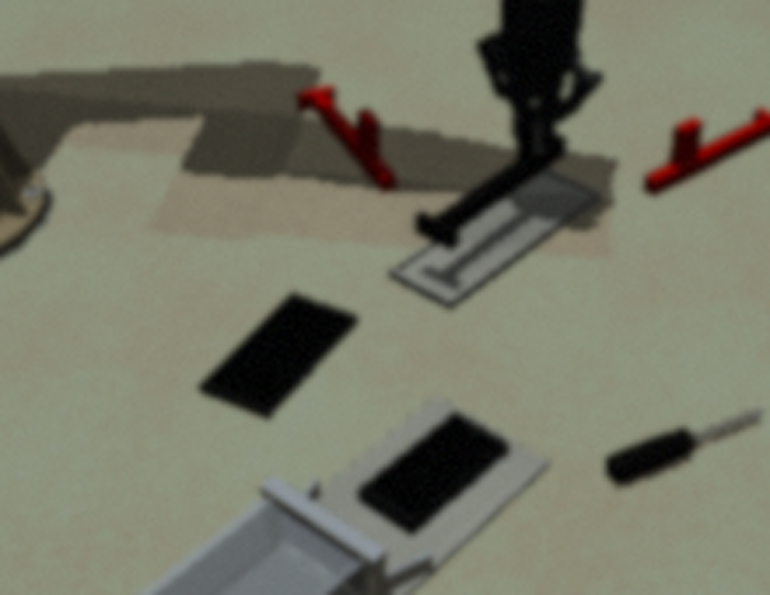

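```bash
python3 plan.py 1 0.646 0.225 0.085 85 6 0.6459 0.2226 0.038 85 3
```

```text
[[-1.72, 2.73, -0.05, 0.0, 0.0, 0.1, 1.0], [-1.72, 2.73, -0.05, 0.0, 0.0, 0.1, 1.0], [-1.71, 2.74, -0.05, 0.0, 0.0, 0.0, 1.0], [-1.71, 2.74, -0.05, 0.0, 0.0, 0.1, 1.0], [-1.7, 2.74, -0.05, 0.0, 0.0, 0.0, 1.0]]
[[-1.71, 2.73, -0.06, 0.0, 0.0, 0.1, 1.0], [-0.08, 0.0, 1.57, 0.0, 0.0, 0.0, 1.0], [-0.08, 0.01, 1.57, 0.0, 0.0, 0.0, 1.0], [-0.08, 0.0, 1.56, 0.0, 0.0, 0.0, 1.0]]
end [0.6459 0.2226 0.038 ]
```

```bash
python3 -m inch '[[-1.7,2.7,0,0,0,0.1,1],[-1.7,2.7,-0.1,0,0,0.1,1],[-1.7,2.8,0,0,0,0,1],[-1.7,2.7,-0.1,0,0,0.1,1],[-1.7,2.7,0,0,0,0,1]]'
python3 -m inch '[[-1.7,2.8,-0.1,0,0,0.1,1],[-0.1,0,1.5,0,0,0,1],[-0.1,0,1.5,0,0,0,1],[0,0,1,0,0,0,1],[0,0,0,0,0,0,1]]'
python3 -m inch '[[0,0,0,0,0,0,1]]'
python3 - <<'E'
from h import *
T=tool();p=vision.read_camera('wrist'); p['TT']=T; save(p,'w9.png')
print(T.round(4))
p=vision.read_camera('top'); cv2.imwrite('pics/t9.png',cv2.resize(p['pixels'][140:270,170:390,::-1],None,fx=3.5,fy=3.5,interpolation=cv2.INTER_CUBIC))
p=vision.read_camera('scene'); cv2.imwrite('pics/s9.png',cv2.resize(p['pixels'][100:320,140:370,::-1],None,fx=3.,fy=3.,interpolation=cv2.INTER_CUBIC))
E
```

```text
clock: 14.55
tcp_pos: [0.6198, 0.244, 0.0828]
orientation: [-0.001, 0.737, 0.676, -0.001]
wrist_force: [-0.7, 1.1, -1.7]
finger_gap: 0.0154
clock: 15.05
tcp_pos: [0.6438, 0.2233, 0.0421]
orientation: [-0.001, 0.737, 0.676, -0.002]
wrist_force: [-0.8, 0.1, -2.1]
finger_gap: 0.0149
clock: 15.15
tcp_pos: [0.6454, 0.2239, 0.0447]
orientation: [-0.0, 0.737, 0.676, -0.0]
wrist_force: [0.7, -0.1, -1.1]
finger_gap: 0.0155
[[ 8.680e-02  9.962e-01 -1.100e-03  6.454e-01]
 [ 9.962e-01 -8.680e-02 -0.000e+00  2.239e-01]
 [-1.000e-04 -1.000e-03 -1.000e+00  4.470e-02]
 [ 0.000e+00  0.000e+00  0.000e+00  1.000e+00]]
```

View pics/t9.png

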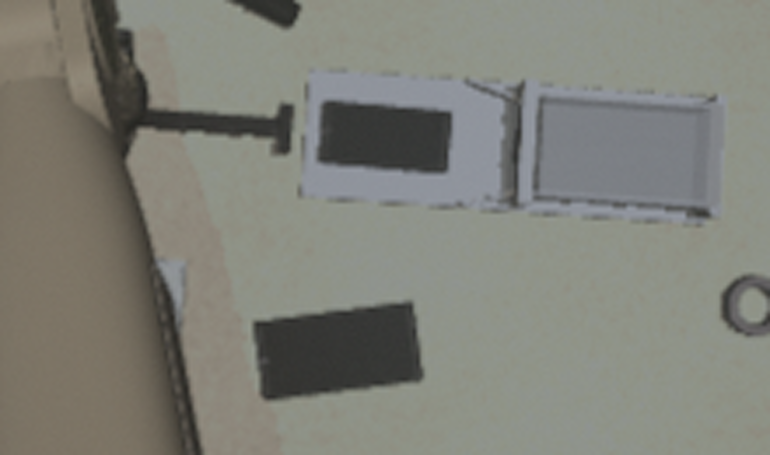

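View pics/s9.png

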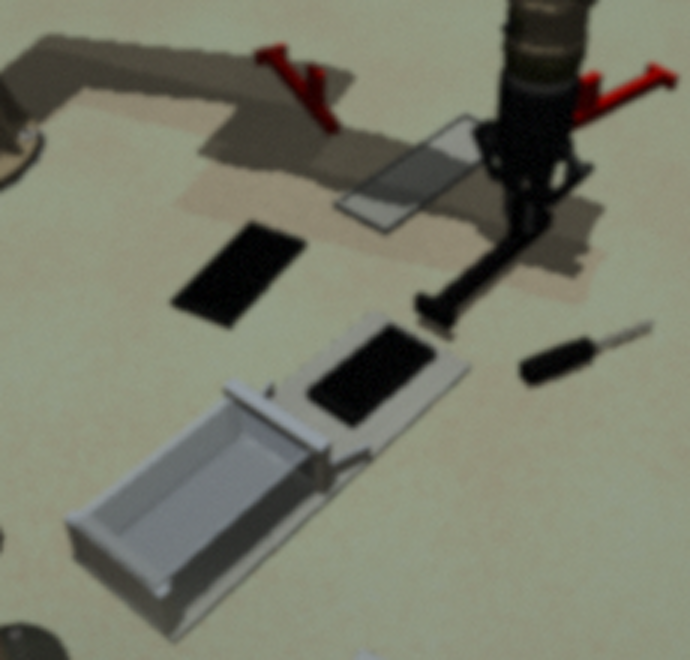

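```bash
python3 -m inch '[[-1,0,0.3,0,0,0,1],[-0.5,0,0.3,0,0,0,1],[-0.5,0,0,0,0,0,1],[-0.5,0,0,0,0,0,1],[-0.5,0,0,0,0,0,1]]'
python3 -m inch '[[-1,0,0,0,0,0,1],[-1,0,0,0,0,0,1],[-1,0,0,0,0,0,1],[-1,0,0,0,0,0,1],[-1,0,0,0,0,0,1]]'
python3 plan.py 1 0.6237 -0.0344 0.038 85 15
```

```text
clock: 15.8
tcp_pos: [0.6433, 0.1935, 0.0392]
orientation: [-0.0, 0.737, 0.675, 0.0]
wrist_force: [-0.7, 1.3, -1.4]
finger_gap: 0.0148
clock: 16.3
tcp_pos: [0.6389, 0.143, 0.0391]
orientation: [-0.0, 0.737, 0.675, 0.0]
wrist_force: [-0.4, 1.9, -0.8]
finger_gap: 0.0147
[[-1.19, 0.0, 0.01, 0.0, 0.0, 0.0, 1.0], [-1.19, 0.0, 0.01, 0.0, 0.0, 0.0, 1.0], [-1.19, 0.0, 0.01, 0.0, 0.0, 0.0, 1.0], [-1.19, 0.0, 0.01, 0.0, 0.0, 0.0, 1.0], [-1.19, 0.0, 0.01, 0.0, 0.0, 0.0, 1.0]]
[[-1.19, 0.0, 0.01, 0.0, 0.0, 0.0, 1.0], [-1.19, 0.0, 0.01, 0.0, 0.0, 0.0, 1.0], [-1.18, 0.01, 0.0, 0.0, 0.0, 0.0, 1.0], [-1.19, 0.0, 0.01, 0.0, 0.0, 0.0, 1.0], [-1.18, 0.01, 0.0, 0.0, 0.0, 0.0, 1.0]]
[[-1.19, 0.0, 0.01, 0.0, 0.0, 0.0, 1.0], [-1.18, 0.01, 0.0, 0.0, 0.0, 0.0, 1.0], [-1.19, 0.0, 0.01, 0.0, 0.0, 0.0, 1.0], [-1.18, 0.01, 0.0, 0.0, 0.0, 0.0, 1.0], [-1.19, 0.0, 0.01, 0.0, 0.0, 0.0, 1.0]]
end [ 0.6237 -0.0344  0.038 ]
```

```bash
python3 -m inch '[[-1.2,0,0,0,0,0,1],[-1.2,0,0,0,0,0,1],[-1.2,0,0,0,0,0,1],[-1.2,0,0,0,0,0,1],[-1.2,0,0,0,0,0,1]]'
python3 - <<'E'
from h import *
p=vision.read_camera('top'); cv2.imwrite('pics/t10.png',cv2.resize(p['pixels'][140:270,170:390,::-1],None,fx=3.5,fy=3.5,interpolation=cv2.INTER_CUBIC))
E
```

```text
clock: 16.8
tcp_pos: [0.6336, 0.0832, 0.0391]
orientation: [-0.0, 0.737, 0.676, 0.0]
wrist_force: [0.5, 1.6, -0.7]
finger_gap: 0.015
```

View pics/t10.png

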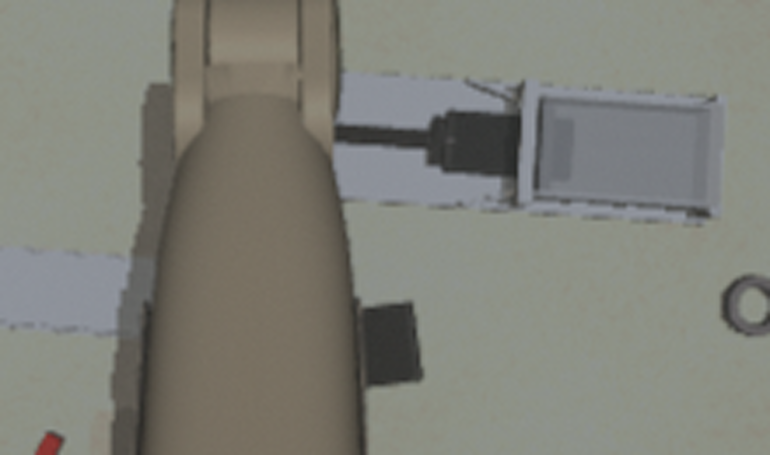

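```bash
python3 -m inch '[[-1.2,0,0,0,0,0,1],[-1.2,0,0,0,0,0,1],[-1.2,0,0,0,0,0,1],[-1.2,0,0,0,0,0,1],[-1.2,0,0,0,0,0,1]]'
python3 -m inch '[[-1.2,0,0,0,0,0,1],[-1.0,0,0,0,0,0,1],[-0.8,0,0,0,0,0,1],[-0.6,0,0,0,0,0,1],[-0.5,0,0,0,0,0,1]]'
python3 - <<'E'
from h import *
p=vision.read_camera('top'); cv2.imwrite('pics/t11.png',cv2.resize(p['pixels'][140:270,170:390,::-1],None,fx=3.5,fy=3.5,interpolation=cv2.INTER_CUBIC))
E
```

```text
clock: 17.35
tcp_pos: [0.6283, 0.0235, 0.0391]
orientation: [-0.0, 0.737, 0.676, 0.0]
wrist_force: [1.0, 2.5, -0.3]
finger_gap: 0.015
clock: 17.85
tcp_pos: [0.6248, -0.0167, 0.039]
orientation: [-0.0, 0.737, 0.676, 0.0]
wrist_force: [1.9, 2.7, -0.8]
finger_gap: 0.0149
```

View pics/t11.png

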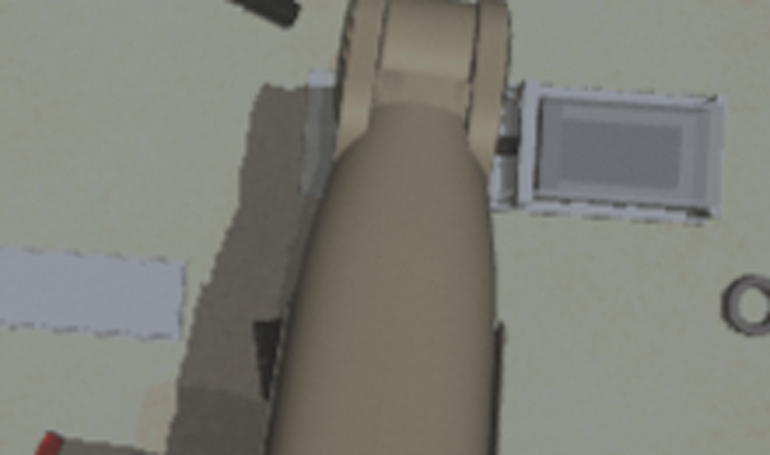

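```bash
python3 -m inch '[[-0.5,0,0,0,0,0,1],[-0.4,0,0,0,0,0,1],[-0.4,0,0,0,0,0,1]]'
python3 -m inch '[[-0.3,0,0,0,0,0,1],[-0.2,0,0,0,0,0,1]]'
```

```text
clock: 18.2
tcp_pos: [0.6236, -0.0295, 0.039]
orientation: [-0.0, 0.737, 0.676, -0.0]
wrist_force: [-0.4, 1.9, -1.1]
finger_gap: 0.0151
clock: 18.4
tcp_pos: [0.6234, -0.0322, 0.0393]
orientation: [-0.002, 0.737, 0.676, 0.002]
wrist_force: [-0.6, 12.8, 2.5]
finger_gap: 0.015
```

```bash
python3 -m inch '[[-0.1,0,0,0,0,0,1],[0,0,0,0,0,0,1],[0,0,0,0,0,0,1],[0,0,0,0,0,0,1]]'
python3 - <<'E'
from h import *
p=vision.read_camera('top'); cv2.imwrite('pics/t12.png',cv2.resize(p['pixels'][140:270,170:390,::-1],None,fx=3.5,fy=3.5,interpolation=cv2.INTER_CUBIC))
E
```

```text
clock: 18.8
tcp_pos: [0.6233, -0.0323, 0.0395]
orientation: [-0.002, 0.737, 0.676, 0.002]
wrist_force: [0.8, 11.2, 2.1]
finger_gap: 0.0155
```

View pics/t12.png

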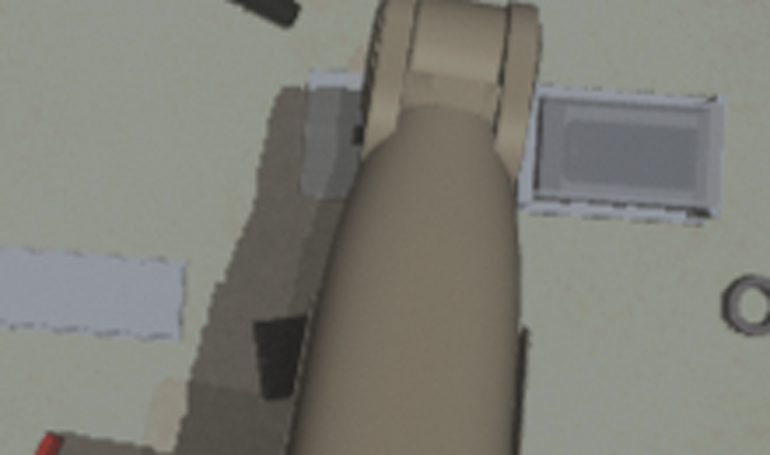

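```bash
python3 -m inch '[[1,0,0,0,0,0,1],[2,0,0,0,0,0,1],[2,0,0,0,0,0,1],[2,0,0,0,0,0,1],[2,0,0,0,0,0,1]]'
python3 -m inch '[[2,0,0,0,0,0,1],[3,0,0,0,0,0,1],[3,0,0,0,0,0,1],[0,0,0,0,0,0,1],[0,0,0,0,0,0,1]]'
python3 - <<'E'
from h import *
p=vision.read_camera('top'); cv2.imwrite('pics/t13.png',cv2.resize(p['pixels'][140:270,170:390,::-1],None,fx=3.5,fy=3.5,interpolation=cv2.INTER_CUBIC))
p=vision.read_camera('scene'); cv2.imwrite('pics/s13.png',cv2.resize(p['pixels'][180:320,140:310,::-1],None,fx=4.,fy=4.,interpolation=cv2.INTER_CUBIC))
print(tool().round(4))
E
python3 plan.py 1 0.640 0.16 0.09 85 4 0.492 0.3416 0.09 85.4 9
```

```text
clock: 19.35
tcp_pos: [0.6312, 0.0546, 0.039]
orientation: [0.001, 0.738, 0.675, -0.0]
wrist_force: [0.5, 0.2, -1.2]
finger_gap: 0.0153
clock: 19.85
tcp_pos: [0.638, 0.1344, 0.0388]
orientation: [0.0, 0.737, 0.676, -0.0]
wrist_force: [0.2, -0.3, -1.3]
finger_gap: 0.0151
[[ 8.790e-02  9.961e-01 -3.000e-04  6.379e-01]
 [ 9.961e-01 -8.790e-02 -7.000e-04  1.333e-01]
 [-7.000e-04 -2.000e-04 -1.000e+00  3.890e-02]
 [ 0.000e+00  0.000e+00  0.000e+00  1.000e+00]]
[[0.67, -0.01, -1.28, 0.0, 0.0, 0.0, 1.0], [0.67, -0.01, -1.28, 0.0, 0.0, 0.0, 1.0], [0.67, -0.01, -1.28, 0.0, 0.0, 0.0, 1.0], [0.67, 0.0, -1.27, 0.0, 0.0, 0.0, 1.0], [1.87, -1.82, 0.0, 0.0, 0.0, 0.0, 1.0]]
[[1.86, -1.82, 0.0, 0.0, 0.0, -0.1, 1.0], [1.87, -1.81, 0.0, 0.0, 0.0, 0.0, 1.0], [1.87, -1.81, 0.0, 0.0, 0.0, -0.1, 1.0], [1.87, -1.81, 0.0, 0.0, 0.0, 0.0, 1.0], [1.87, -1.81, 0.0, 0.0, 0.0, -0.1, 1.0]]
[[1.87, -1.8, 0.0, 0.0, 0.0, 0.0, 1.0], [1.88, -1.81, 0.0, 0.0, 0.0, -0.1, 1.0], [1.88, -1.8, -0.01, 0.0, 0.0, 0.0, 1.0]]
end [0.492  0.3416 0.09  ]
```

View pics/t13.png

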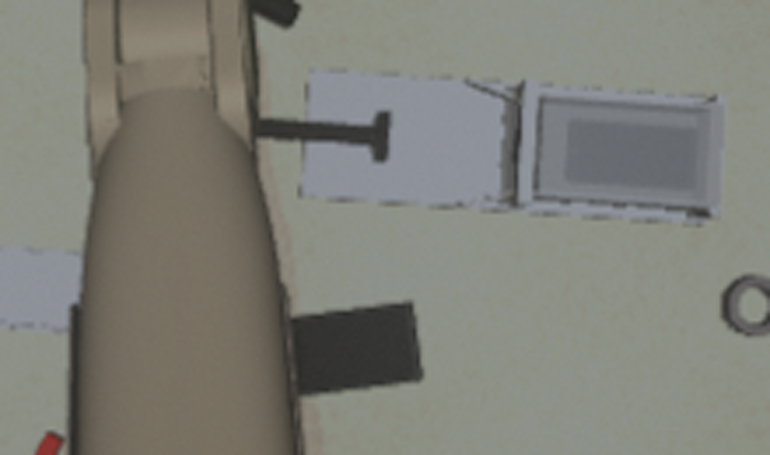

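View pics/s13.png

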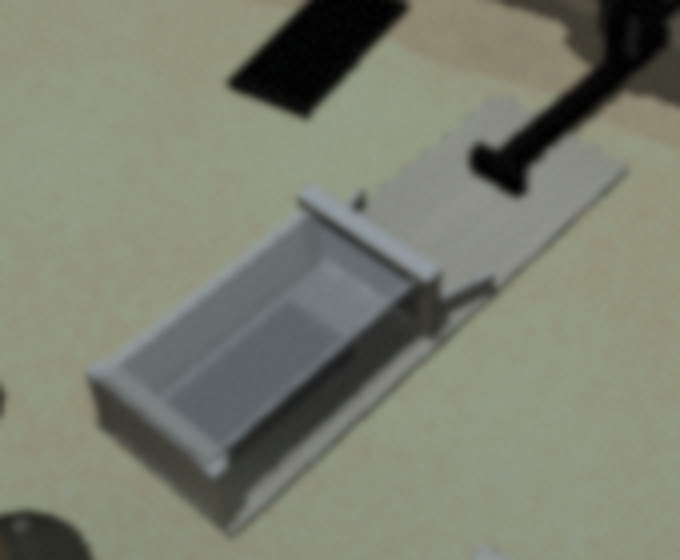

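```bash
python3 -m inch '[[0.7,0,-1.3,0,0,0,1],[0.7,0,-1.3,0,0,0,1],[0.7,0,-1.3,0,0,0,1],[0.6,0,-1.3,0,0,0,1],[1.9,-1.8,0,0,0,0,1]]'
python3 -m inch '[[1.9,-1.8,0,0,0,-0.1,1],[1.9,-1.8,0,0,0,0,1],[1.9,-1.8,0,0,0,-0.1,1],[1.8,-1.8,0,0,0,0,1],[1.9,-1.8,0,0,0,-0.1,1]]'
python3 -m inch '[[1.9,-1.8,0,0,0,0,1],[1.9,-1.8,0,0,0,-0.1,1],[1.8,-1.8,0,0,0,0,1],[0,0,0,0,0,0,1],[0,0,0,0,0,0,1]]'
python3 plan.py 1 0.492 0.341 0.05 85.4 3
```

```text
clock: 20.45
tcp_pos: [0.6281, 0.181, 0.095]
orientation: [0.002, 0.738, 0.675, 0.003]
wrist_force: [-0.7, 0.4, -0.7]
finger_gap: 0.0147
clock: 20.95
tcp_pos: [0.5422, 0.284, 0.0925]
orientation: [0.0, 0.735, 0.678, 0.001]
wrist_force: [0.3, -0.7, -0.7]
finger_gap: 0.0149
clock: 21.45
tcp_pos: [0.4933, 0.3438, 0.0922]
orientation: [0.0, 0.734, 0.679, 0.001]
wrist_force: [-0.1, -0.1, -1.2]
finger_gap: 0.0153
[[-0.1, -0.04, 1.41, 0.0, 0.0, 0.0, 1.0], [-0.1, -0.04, 1.41, 0.0, 0.0, 0.0, 1.0], [-0.1, -0.04, 1.4, 0.1, 0.0, 0.1, 1.0]]
end [0.492 0.341 0.05 ]
```

```bash
python3 -m inch '[[-0.1,-0.1,1.4,0,0,0,1],[-0.1,0,1.4,0,0,0,1],[-0.1,0,1.4,0,0,0.1,1],[0,0,0,0,0,0,1],[0,0,0,0,0,0,1]]'
python3 - <<'E'
from h import *
T=tool();print(T.round(4));p=vision.read_camera('wrist'); save(p,'w14.png')
p=vision.read_camera('scene'); cv2.imwrite('pics/s14.png',cv2.resize(p['pixels'][100:200,220:350,::-1],None,fx=5.,fy=5.,interpolation=cv2.INTER_CUBIC))
E
```

```text
clock: 21.95
tcp_pos: [0.4926, 0.3395, 0.0495]
orientation: [0.0, 0.736, 0.677, 0.0]
wrist_force: [-0.1, -0.7, -1.7]
finger_gap: 0.0148
[[ 8.320e-02  9.965e-01  1.000e-04  4.926e-01]
 [ 9.965e-01 -8.320e-02  0.000e+00  3.395e-01]
 [ 0.000e+00  1.000e-04 -1.000e+00  4.950e-02]
 [ 0.000e+00  0.000e+00  0.000e+00  1.000e+00]]
```

View pics/w14.png

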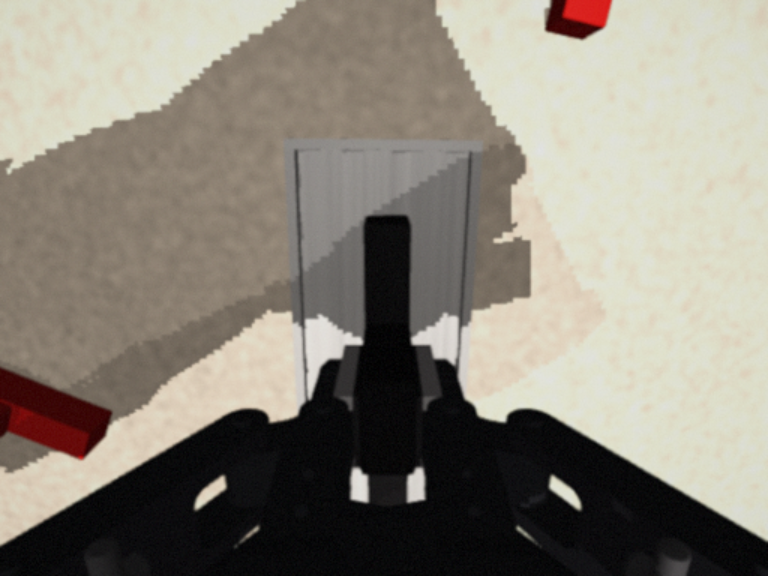

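View pics/s14.png

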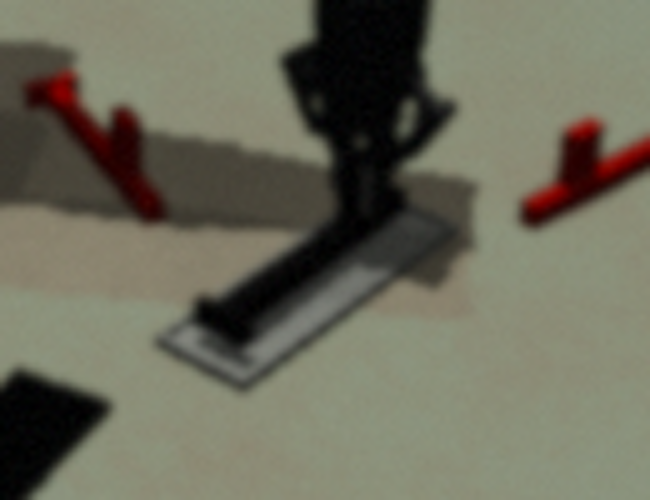

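```bash
python3 -m inch '[[0.1,0,0.5,0,0,0,1],[0.1,0,0.5,0,0,0,1],[0,0,0.4,0,0,0,1],[0,0,0.1,0,0,0,1],[0,0,0,0,0,0,1]]'
python3 -m inch '[[0,0,0.1,0,0,0,1],[0,0,0,0,0,0,1]]'
```

```text
clock: 22.55
tcp_pos: [0.4919, 0.342, 0.0338]
orientation: [-0.0, 0.735, 0.678, -0.0]
wrist_force: [-0.3, -0.0, -1.0]
finger_gap: 0.0152
clock: 22.75
tcp_pos: [0.4922, 0.3421, 0.0335]
orientation: [-0.0, 0.736, 0.678, 0.0]
wrist_force: [-0.7, -0.9, 1.8]
finger_gap: 0.0152
```

```bash
python3 -m inch '[[0,0,0.1,0,0,0,1],[0,0,0,0,0,0,2],[0,0,0,0,0,0,3],[0,0,0,0,0,0,5],[0,0,0,0,0,0,5]]'
python3 -m inch '[[0,0,0,0,0,0,5],[0,0,-2,0,0,0,5],[0,0,-3,0,0,0,5],[0,0,-4,0,0,0,5],[0,0,-4,0,0,0,5]]'
python3 -m inch '[[-2,-1,-2,0,0,0,5],[-2,-1,0,0,0,0,5],[0,0,0,0,0,0,5],[0,0,0,0,0,0,5]]'
python3 - <<'E'
from h import *
T=tool();p=vision.read_camera('wrist'); p['TT']=T; np.save('w15.npy',p,allow_pickle=True); save(p,'w15.png'); print(T.round(4))
g=p['pixels'].max(2); m=np.zeros(g.shape,bool); m[60:268,230:300]=g[60:268,230:300]<60
P=cloud(p,m,T); h=P[P[:,2]>.055]; b=P[(P[:,2]<.035)&(P[:,2]>.016)]
print(h.max(0),cv2.minAreaRect((h[:,:2]*1000).astype(np.float32)))
print(cv2.minAreaRect((b[:,:2]*1000).astype(np.float32)),[np.median(b[(b[:,1]>a)&(b[:,1]<a+.02),2]) for a in (.19,.22,.25,.28,.31,.36)])
p=vision.read_camera('scene'); save(p,'s15.png')
p=vision.read_camera('top'); save(p,'t15.png')
E
```

```text
clock: 23.25
tcp_pos: [0.4921, 0.3421, 0.0319]
orientation: [-0.0, 0.736, 0.677, 0.0]
wrist_force: [0.8, 0.9, -0.6]
finger_gap: 0.0498
clock: 23.75
tcp_pos: [0.4916, 0.3418, 0.1629]
orientation: [-0.0, 0.736, 0.677, -0.001]
wrist_force: [0.9, 0.7, -1.0]
finger_gap: 0.05
clock: 24.15
tcp_pos: [0.469, 0.3039, 0.1821]
orientation: [-0.0, 0.736, 0.677, 0.0]
wrist_force: [-0.1, 0.1, -0.1]
finger_gap: 0.0498
[[ 8.260e-02  9.966e-01  4.000e-04  4.690e-01]
 [ 9.966e-01 -8.260e-02  6.000e-04  3.039e-01]
 [ 7.000e-04  3.000e-04 -1.000e+00  1.821e-01]
 [ 0.000e+00  0.000e+00  0.000e+00  1.000e+00]]
[0.50106642 0.35561909 0.07162751] ((492.5272216796875, 340.6108703613281), (29.347768783569336, 16.10525131225586), 86.07157135009766)
((489.3001403808594, 292.02471923828125), (194.12908935546875, 41.13546371459961), 85.28510284423828) [np.float64(0.024627851045067817), np.float64(0.024747562777592103), np.float64(0.024660697706101298), np.float64(0.024729017937062503), np.float64(0.024682143867645223), np.float64(0.024601245144950906)]
```

View pics/w15.png

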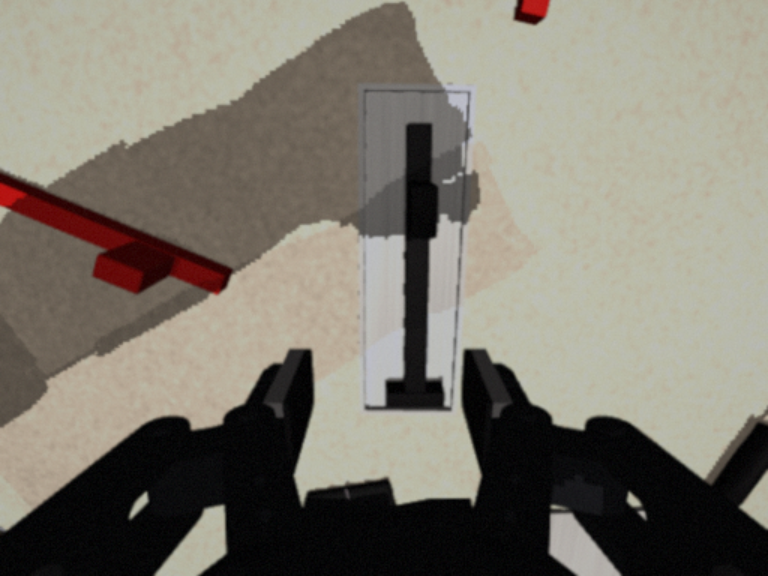

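View pics/s15.png

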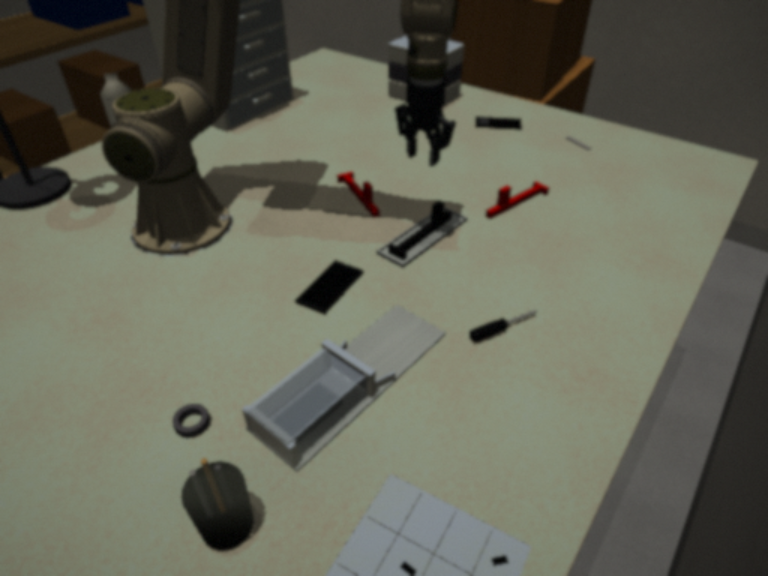

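View pics/t15.png

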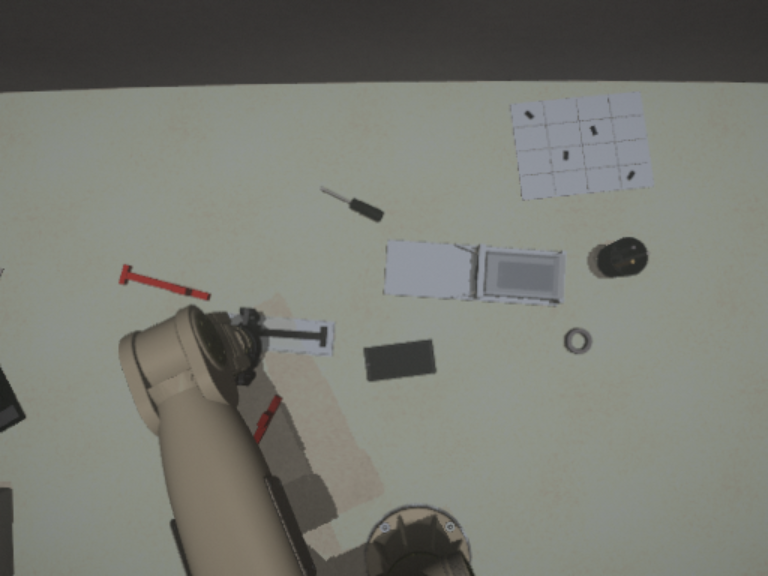

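```bash
python3 - <<'E'
from h import *
p=np.load('top.npy',allow_pickle=True).item()
X=onplane(p,np.array([[567,154],[698,156],[632,155]])/3.5-.36+[170,140],.02)[:,:2]
d=np.array([-.0872,-.9962]);print([( (x-[.6145,-.139])@d,(x-[.6145,-.139])@[.9962,-.0872]) for x in X])
workorder.hand_in()
E
```

```text
[(np.float64(0.04541424764104152), np.float64(-0.004044589504959953)), (np.float64(0.16747915255333562), np.float64(0.003522864753540802)), (np.float64(0.10586276923125364), np.float64(-0.00031046416712962783))]
the job is handed in; nothing more can be done
```

I put the thicker handset on the deck, pushed it through the flap with the black stick until it met the back stop, drew the stick out and laid it back in its tray. The job is handed in at about 24 s of the 58 s allowed; no verdict was reported.

- **Handset on the deck:** released flat and screen up, on the deck's centre line, lined up to within about a degree. Its centre was about 126 mm before the flap.
- **Handset home:** the push force rose to about 13 N at the expected depth. A last measurement put the centre at x ≈ 0.106 m from the mouth (required 0.093 to 0.120) and within 1 mm sideways.
- **Flap:** it looks shut in the pictures after the stick came out. I did not measure its angle.
- **Stick in its tray:** level (bar top at 24.6–24.7 mm along its length, 25 mm expected), handle where it was picked up, head towards the tray's +x end, released and clear of the gripper.
- **Other things:** the tablet, pen cup, tape, driver and red look-alikes look unmoved in the before and after pictures.

No check failed. The measured arm position drifted by 2 to 5 mm just after moves, so I placed the handset and the stick by contact force and camera pictures rather than by those readings.

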